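# Nest the crucibles by size in the tray and lid both stacks

## Robot

A 6-joint arm with a two-finger parallel gripper is mounted at the origin on the work surface; the furniture and walls round the work are solid. World frame = base frame: x ahead of the robot, y to its left, z up, the work surface at z = 0. Lengths are in m, angles in degrees, forces in N, time in s.
With the tool pointing down it reaches from about 0.375 to 0.9 m from the base axis. Payload 3.1 kg.
Tool frame: the origin (TCP) lies at the centre of the arm's flange, where the gripper is bolted on; the fingertips stand 182 mm ahead of it and the grasp point (between the pads) lies bot.grip_point_offset ahead of it (bot.grip_point_offset is the distance from the TCP to the grasp point, in m); x points along the fingers, z is the direction in which the jaws open and shut, and the axes are right-handed (so a half turn about x gives the same grasp; the last joint's range is limited). The gripper opens to 87 mm and grips with 3 to 60 N. Pads are 19 mm wide; open, the fingers measure 117 mm over their backs; the gripper's body (75 mm by 190 mm) begins 51 mm behind the grasp point.
Start: joints at [62.882, 30.224, 82.088, -0, 67.689, -10.227], TCP at [0.182, 0.598, 0.405] pointing down, gripper open.
Joint ranges: [-176.69, 176.69], [-43.24, 126.21], [12.49, 139.97], [-82, 262], [0, 151.66], [-163.58, 163.58]. Speed limits (degrees/s): [159.86, 159.86, 180, 180, 180, 180].

## Interface

Orientations are given as a 3x3 rotation matrix whose columns are the frame's x, y, z axes.
In Python, from rig import bot gives the robot as it stands.
- The arm moves only by the tool step_arm, never from a script. Its argument "motion" is a list that holds one entry, the list of rows, each a list of 7 numbers: the turn, a rotation vector about the world's x, y, z in degrees, then the shift along the world's x, y, z in mm, then the finger opening in mm, from 0 to 87. A call has 1 to 12 rows; each row is the pose to reach, as a shift and turn from the pose commanded when the call began; what a row does not reach only later rows make up. A row lasts 1/12 s, in which the tool goes at most 41.7 mm and 7.16 degrees, less where a joint would pass 70% of its speed; a pose out of reach is approached as far as the arm can. A call with a gripper value outside its range is refused whole. The fingers move at their own pace and stop on an object; the grip force is fixed at half the most. Time passes only in rows, so rows that repeat a pose let the fingers close. It gives the time, the measured TCP pose, the force and the opening at its end, in the units of the state.
- bot.read_state(): the state, without advancing time (a new reading comes with each control period).
- bot.capture(name): name is "scene" or "side" or "wrist"; returns a dict with "frame" (480x640x3 uint8, red, green, blue), "range_z" (480x640 float32, m along the optical axis (not along the pixel's ray), 0 where there is no reading), "fx", "fy", "cx", "cy" (pixels), "dist_coeffs" ([k1, k2, p1, p2, k3] as OpenCV has them; the pictures are not rectified), "cam_to_world" (4x4, takes a point from camera to world coordinates). Camera axes: x right, y down, z forward; pixel columns grow to the right and rows downward; lengths in m; the calibration is good to about 2 mm. A picture is of the moment at which its call begins.
- bot.hand_in(): hands the job in, once; it reports no verdict.
The state is a dict: "time_s": time; "joint_positions": joint angles; "qvel": joint speeds; "tau": joint torques, N m; "position": TCP position; "tcp_rot": TCP orientation; "force": force on the tool from outside, world axes, zero at the start; "moment": the same for the moment, N m; "opening": opening from 0.0 (shut) to 1.0 (fully open).
Only numpy, scipy, OpenCV 4.12 (cv2) and the standard library are available. Lean on these libraries where they do the work, as an engineer would, in place of code of your own. Each camera call takes 0.05 s, during which the arm holds its last target.

## Task

Put the clay crucibles away in the wooden tray: take out the broken core and stand it on the bare table, and nest all the large crucibles upright into one stack on the tray floor and all the small ones into a second stack beside it, each fully home in the one below. Close each stack with the lid of its size, pressed down until it sits level on the top rim all round, and leave the wooden wedge and the sanding block where they are.

Things in the scene. Friction and masses are not known exactly. Their poses are not given: they have to be found in the camera images.
- large_crucible_a: Large fired-clay crucible (2 or 3 alike present), 56 mm tall, 69 mm across, 120 g. Top 20 mm: upright collar, 3 mm wall, mouth 63 mm. Below it the outside steps in to 58 mm (ledge) and tapers to a 41 mm foot. Nested, the ledge rests on the lower one's rim, 20 mm higher, 2 mm play: grip across the collar, fingertips in its top 20 mm. Origin: centre of underside; z up.
- large_crucible_b: Large fired-clay crucible (2 or 3 alike present), 56 mm tall, 69 mm across, 120 g. Top 20 mm: upright collar, 3 mm wall, mouth 63 mm. Below it the outside steps in to 58 mm (ledge) and tapers to a 41 mm foot. Nested, the ledge rests on the lower one's rim, 20 mm higher, 2 mm play: grip across the collar, fingertips in its top 20 mm. Origin: centre of underside; z up.
- large_crucible_c: Large fired-clay crucible (2 or 3 alike present), 56 mm tall, 69 mm across, 120 g. Top 20 mm: upright collar, 3 mm wall, mouth 63 mm. Below it the outside steps in to 58 mm (ledge) and tapers to a 41 mm foot. Nested, the ledge rests on the lower one's rim, 20 mm higher, 2 mm play: grip across the collar, fingertips in its top 20 mm. Origin: centre of underside; z up.
- small_crucible_a: Small fired-clay crucible (2 or 3 alike present), 44 mm tall, 55 mm across, 100 g. Top 20 mm: upright collar, 3 mm wall, mouth 49 mm. Below it the outside steps in to 44 mm (ledge) and tapers to a 33 mm foot. Nested, the ledge rests on the lower one's rim, 20 mm higher, 2 mm play: grip across the collar, fingertips in its top 20 mm. Origin: centre of underside; z up.
- small_crucible_b: Small fired-clay crucible (2 or 3 alike present), 44 mm tall, 55 mm across, 100 g. Top 20 mm: upright collar, 3 mm wall, mouth 49 mm. Below it the outside steps in to 44 mm (ledge) and tapers to a 33 mm foot. Nested, the ledge rests on the lower one's rim, 20 mm higher, 2 mm play: grip across the collar, fingertips in its top 20 mm. Origin: centre of underside; z up.
- small_crucible_c: Small fired-clay crucible (2 or 3 alike present), 44 mm tall, 55 mm across, 100 g. Top 20 mm: upright collar, 3 mm wall, mouth 49 mm. Below it the outside steps in to 44 mm (ledge) and tapers to a 33 mm foot. Nested, the ledge rests on the lower one's rim, 20 mm higher, 2 mm play: grip across the collar, fingertips in its top 20 mm. Origin: centre of underside; z up.
- large_lid: Lid of the large crucibles, same clay: disc 69 mm across, 6 mm thick; under it a plug 59 mm across, 10 mm deep (2 mm play); on it a round upright knob 18 mm across, 24 mm tall; 40 mm over all, about 40 g. Stands on its plug. Origin: centre of the plug's underside; seated it is 10 mm below the rim (46 mm above that crucible's origin). z up.
- small_lid: Lid of the small crucibles, same clay: disc 55 mm across, 6 mm thick; under it a plug 45 mm across, 10 mm deep (2 mm play); on it a round upright knob 18 mm across, 24 mm tall; 40 mm over all, about 40 g. Stands on its plug. Origin: centre of the plug's underside; seated it is 10 mm below the rim (34 mm above that crucible's origin). z up.
- core_tray: A flat open wooden tray, 300 mm long (its y axis) by 135 mm wide (its x axis), 28 mm high, fixed to the table. Inner floor 282 x 116 mm, 6 mm above the table. Origin: centre of the underside.
- wood_wedge_1: Bystander: a small tapered wooden wedge lying flat, 30 x 90 x 24 mm. Origin: centre of the underside. Leave it alone.
- sanding_block: Bystander: a wooden sanding block, 66 x 112 x 32 mm. Origin: centre of the underside. Leave it alone.
- core_broken: A broken sand core standing in the tray at the start: a buff round lump with a waist and a chipped top, 48 mm across, 59 mm tall, 70 g; grips as 48 mm wide 30 mm up. Room to stand it is left wherever a crucible has gone from; a fixed red coiled hose crosses the table on the left (x below 0.48 m where y is above 0.05 m): keep off it. Origin: centre of the underside; z up.

How it is judged:
By the outcome, as a careful person would: the job done as asked, in the order asked, and still so for the second after the job is handed in, with the robot touching nothing.
Of large_crucible_a, large_crucible_b, large_crucible_c only 2 to 3 are there at a start; the rules pass over those that are not, and their reading is None.
Of small_crucible_a, small_crucible_b, small_crucible_c only 2 to 3 are there at a start; the rules pass over those that are not, and their reading is None.
At some moment in a run one of large_lid, small_lid may be knocked a few centimetres aside while the robot is not near it.
It also fails if it takes over 210 s, if anything falls off the work surface, if the arm or the gripper's body presses on something with over 40 N, if the wrist force passes 120 N, or if a joint passes its speed limit or range.

## Working session

There is one attempt and no reset: what is moved stays moved. The work goes in short steps, Python scripts to look and compute and a tool call to move; the robot and the scene stay as the last step left them, time stands still between calls to the robot, and variables do not carry over. Pictures are saved under pics/ and viewed, and the job is handed in when it is done.

Besides the shell and the picture viewer there is one more tool, called after "Emit:" in YAML: its name, and indented under it one key for each argument. step_arm: Moves the arm, as the interface text tells. Its arguments: {"type":"object","properties":{"motion":{"type":"array"}},"required":["motion"]}

```bash
ls; mkdir -p pics
cat > h.py <<'E'
import numpy as np, cv2
from rig import bot
def cap(n,f=None):
    c=bot.capture(n)
    if f: cv2.imwrite('pics/'+f,c['frame'][:,:,::-1])
    return c
def cloud(c):
    z=c['range_z']; v,u=np.mgrid[0:480,0:640]
    K=np.array([[c['fx'],0,c['cx']],[0,c['fy'],c['cy']],[0,0,1]])
    p=cv2.undistortPoints(np.stack([u.ravel(),v.ravel()],1).astype(np.float64)[:,None],K,np.array(c['dist_coeffs'],float))[:,0]
    zz=z.ravel(); P=np.stack([p[:,0]*zz,p[:,1]*zz,zz],1)
    T=np.array(c['cam_to_world']); W=P@T[:3,:3].T+T[:3,3]
    W[zz<=0]=np.nan
    return W.reshape(480,640,3)
E
python3 - <<'E'
from h import *
s=bot.read_state(); print(s, bot.grip_point_offset)
for n in ['scene','side','wrist']:
    c=cap(n,n+'0.png'); print(n,np.round(np.array(c['cam_to_world']),3).tolist(),c['fx'])
    np.save(n+'0.npy',cloud(c))
E
```

```text
pics
{'time_s': 0.0, 'joint_positions': array([ 6.28819386e+01,  3.02786780e+01,  8.21569420e+01, -4.00934496e-04,
        6.76881062e+01, -1.02272030e+01]), 'qvel': array([ 0.01670472,  0.05022145,  0.04926686,  0.02209379, -0.07335207,
        0.0290879 ]), 'tau': array([-1.36513547e-03, -4.40041065e+01, -1.76592797e+01,  6.29860489e-02,
        5.84425055e-02, -1.46657344e-04]), 'position': array([0.181405  , 0.59773356, 0.40377121]), 'tcp_rot': array([[-9.78560059e-04, -9.56860543e-01,  2.90545941e-01],
       [-1.92499067e-03,  2.90547344e-01,  9.56858681e-01],
       [-9.99997668e-01,  3.77045462e-04, -2.12626564e-03]]), 'force': array([ 0.16557378, -0.1546761 , -0.69228661]), 'moment': array([ 0.01465174, -0.03075388,  0.01372014]), 'opening': 0.999534912201612} 0.1635
scene [[0.565, -0.596, 0.57, -0.003], [-0.825, -0.425, 0.374, -0.39], [0.019, -0.681, -0.732, 0.732], [0.0, 0.0, 0.0, 1.0]] 540.1566971390303
side [[-0.96, -0.22, 0.175, 0.397], [-0.281, 0.71, -0.646, 0.653], [0.018, -0.669, -0.743, 0.831], [0.0, 0.0, 0.0, 1.0]] 525.0129163264213
wrist [[0.291, 0.924, 0.248, 0.113], [0.957, -0.28, -0.077, 0.619], [-0.002, 0.26, -0.966, 0.384], [0.0, 0.0, 0.0, 1.0]] 355.4772224692613
```

View pics/scene0.png

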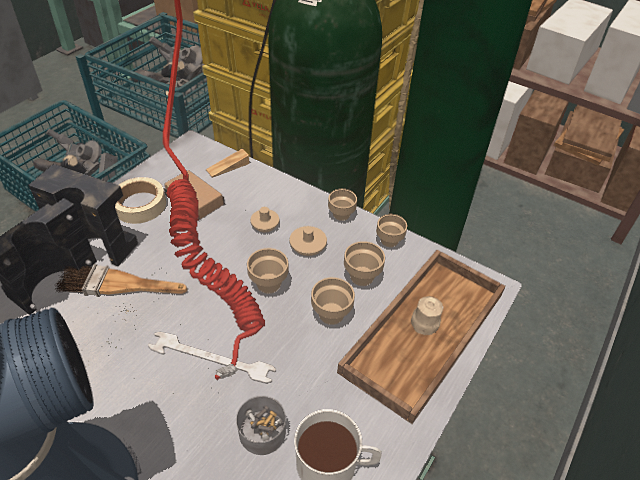

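View pics/side0.png

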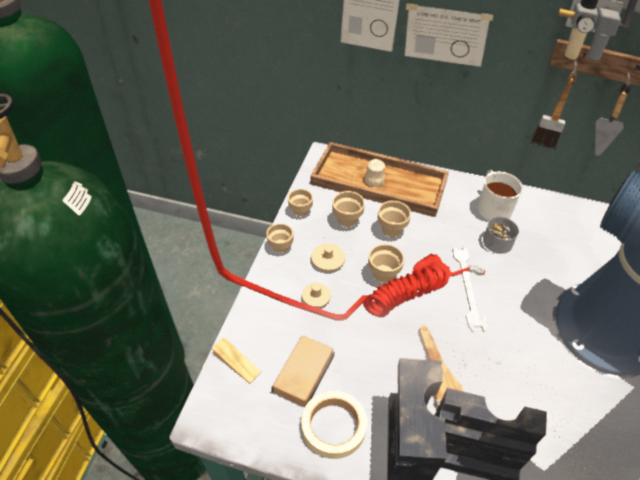

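View pics/wrist0.png

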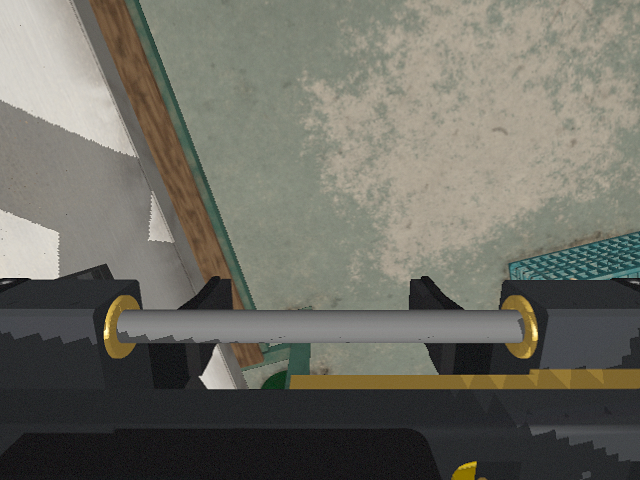

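Scene shows 3 large crucibles at pixels (268,270), (333,300) and (364,262), and 2 small ones at (342,204) and (391,229). The small lid is at (265,220), the large lid at (308,240), and the core stands in the tray at (428,315). Next I measure them.

```bash
cat > loc.py <<'E'
from h import *
def circ(P,r=None,r0=None):
    # robust circle fit xy (least squares, fixed r optional)
    from scipy.optimize import least_squares
    c0=(P.min(0)+P.max(0))/2
    if r: 
        s=least_squares(lambda p:np.hypot(*(P-p).T)-r,c0,loss='soft_l1',f_scale=.001); return s.x,r,np.abs(s.fun).mean()
    s=least_squares(lambda p:np.hypot(*(P-p[:2]).T)-p[2],[*c0,.03],loss='soft_l1',f_scale=.001); return s.x[:2],s.x[2],np.abs(s.fun).mean()
def near(W,xy,rad,z0,z1):
    P=W.reshape(-1,3); P=P[~np.isnan(P[:,0])]
    m=(np.hypot(P[:,0]-xy[0],P[:,1]-xy[1])<rad)&(P[:,2]>z0)&(P[:,2]<z1)
    return P[m]
def outline(W,xy,kind,zb=0.0):
    # rim fit: top-surface points
    H={'L':.056,'S':.044}[kind]; R={'L':.0345,'S':.0275}[kind]
    P=near(W,xy,R+.012,zb+H-.0025,zb+H+.004)
    if len(P)<15: return None
    s=circ(P[:,:2],R-.0015); return np.round(s[0]*1000,1),round(s[2]*1000,2),len(P),round(np.median(P[:,2])*1000,1)
E
python3 - <<'E'
from loc import *
for n in ['scene','side']:
    W=np.load(n+'0.npy'); print(n)
    px={'scene':dict(L1=(268,270),L2=(333,300),L3=(364,262),S1=(342,204),S2=(391,229)),'side':{}}[n]
    # table z
    P=W.reshape(-1,3);P=P[~np.isnan(P[:,0])]
    m=(P[:,0]>.3)&(P[:,0]<1)&(np.abs(P[:,1])<.5)&(np.abs(P[:,2])<.02)
    print('table z',np.median(P[m,2]))
    if n=='scene':
        cs={k:W[v[1],v[0]][:2] for k,v in px.items()}; cl={k:W[v[1],v[0]] for k,v in dict(sl=(265,213),ll=(309,232),core=(428,304)).items()}
        print(cs,cl)
    for k,v in cs.items(): print(k,outline(W,v,k[0]))
    for k,v in cl.items():
        if k=='core':
            Q=near(W,v[:2],.04,.05,.08); 
        else: Q=near(W,v[:2],.02,.033,.045)
        print(k,len(Q),Q.min(0),Q.max(0), np.median(Q,0))
        if k!='core':
            D=near(W,v[:2],.045,.012,.019); print('  disc',circ(D[np.hypot(*(D[:,:2]-v[:2]).T)>.02][:,:2]) , (D.min(0)+D.max(0))/2,np.ptp(D,axis=0))
    # tray top rim
    m=(P[:,2]>.025)&(P[:,2]<.031)&(P[:,1]<-.0)&(P[:,0]>.4)&(P[:,0]<1.0)&(P[:,1]>-.6)
    print('tray?',m.sum())
    for a in (P[m][:,:2],): print(cv2.minAreaRect((a*1000).astype(np.float32)))
E
```

```text
scene
table z 0.001644387364864941
{'L1': array([0.46635755, 0.00934931]), 'L2': array([ 0.47694808, -0.11895573]), 'L3': array([ 0.57967033, -0.11797185]), 'S1': array([ 0.68576942, -0.00465777]), 'S2': array([ 0.68143278, -0.11692184])} {'sl': array([0.55909683, 0.08682419, 0.03706795]), 'll': array([ 0.56475585, -0.00908245,  0.03847237]), 'core': array([ 0.52593492, -0.26198844,  0.05954436])}
L1 (array([449.4,  -4. ]), np.float64(1.0), 145, np.float64(56.2))
L2 (array([ 458. , -127.8]), np.float64(1.27), 165, np.float64(56.4))
L3 (array([ 556.6, -127.8]), np.float64(1.0), 138, np.float64(56.2))
S1 (array([670.1, -13. ]), np.float64(1.09), 104, np.float64(44.4))
S2 (array([ 663.1, -124.7]), np.float64(1.05), 97, np.float64(44.4))
sl 75 [0.55250748 0.08247888 0.03320223] [0.56997981 0.10027659 0.04370982] [0.55950599 0.08984641 0.04040689]
  disc (array([0.56020589, 0.08965941]), np.float64(0.02430642608056859), np.float64(0.001885196148196696)) [0.56178538 0.09098618 0.01564358] [0.05491525 0.05430804 0.00670214]
ll 82 [ 0.55615614 -0.01506108  0.03316927] [0.57427991 0.00379328 
[... 971 characters left out ...]
[0.56008699, 0.09141636]), np.float64(0.024353733189643605), np.float64(0.002933809327305214)) [0.56075779 0.09409009 0.01549215] [0.05440772 0.05512529 0.00695295]
ll 61 [ 0.55701542 -0.01261238  0.03309945] [0.57399518 0.0066075  0.04152036] [ 0.56489758 -0.00242943  0.03835152]
  disc (array([ 0.56531071, -0.00515473]), np.float64(0.028745580401315945), np.float64(0.004146675428386488)) [ 0.56538498 -0.00312077  0.01550321] [0.06901396 0.07142453 0.00695577]
core 166 [ 0.50768215 -0.27661931  0.05024451] [ 0.54626178 -0.2403263   0.06304154] [ 0.52673901 -0.25638221  0.05640322]
tray? 1168
((543.7474365234375, -166.53616333007812), (343.766357421875, 281.3921203613281), 86.08184051513672)
```

```bash
cat > hm.py <<'E'
from h import *
import sys
def hm(Ws,f,x0=.3,x1=1.0,y0=-.45,y1=.45):
    s=800; im=np.zeros((int((x1-x0)*s),int((y1-y0)*s)))
    for W in Ws:
        P=W.reshape(-1,3);P=P[~np.isnan(P[:,0])]
        P=P[(P[:,0]>x0)&(P[:,0]<x1)&(P[:,1]>y0)&(P[:,1]<y1)&(P[:,2]<.3)]
        i=((x1-P[:,0])*s).astype(int).clip(0,im.shape[0]-1); j=((y1-P[:,1])*s).astype(int).clip(0,im.shape[1]-1)
        np.maximum.at(im,(i,j),P[:,2]+.01)
    g=cv2.applyColorMap((im/.09*255).clip(0,255).astype(np.uint8),cv2.COLORMAP_TURBO)
    for x in np.arange(np.ceil(x0*10)/10,x1,.1): cv2.line(g,(0,int((x1-x)*s)),(g.shape[1],int((x1-x)*s)),(255,255,255),1);cv2.putText(g,'%.1f'%x,(0,int((x1-x)*s)),0,.4,(255,255,255))
    for y in np.arange(np.ceil(y0*10)/10,y1,.1): cv2.line(g,(int((y1-y)*s),0),(int((y1-y)*s),g.shape[0]),(255,255,255),1);cv2.putText(g,'%.1f'%y,(int((y1-y)*s),10),0,.4,(255,255,255))
    cv2.imwrite('pics/'+f,g)
if __name__=='__main__': hm([np.load('scene0.npy'),np.load('side0.npy')],'hm0.png')
E
python3 hm.py
```

```text
(no output)
```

View pics/hm0.png

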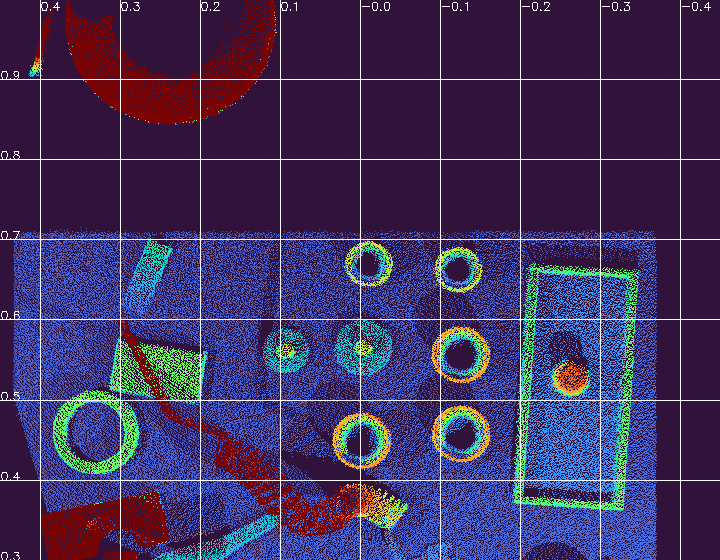

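Run:
```python
from h import *
A=[np.load(n+'0.npy') for n in ('scene','side')]
for n,W in zip(('scene','side'),A):
    P=W.reshape(-1,3);P=P[~np.isnan(P[:,0])]
    # tray
    m=(P[:,2]>.025)&(P[:,2]<.032)&(P[:,1]<-.18)&(P[:,1]>-.36)&(P[:,0]>.35)&(P[:,0]<.69)
    Q=P[m][:,:2]*1000; Q=Q[np.abs(Q-np.array([515,-270])).max(1)>0]
    # drop core pts
    Q=Q[np.hypot(*(Q-[527,-262]).T)>45]
    print(n,cv2.minAreaRect(Q.astype(np.float32)),len(Q))
    m=(P[:,2]>.002)&(P[:,2]<.012)&(P[:,1]<-.22)&(P[:,1]>-.32)&(P[:,0]>.4)&(P[:,0]<.64); print('floor z',np.median(P[m,2]))
    # core by height
    for z in (.015,.03,.045,.058):
        m=(np.abs(P[:,2]-z)<.004)&(np.hypot(P[:,0]-.527,P[:,1]+.262)<.035); 
        if m.sum()>5:print(z,P[m].min(0).round(4),P[m].max(0).round(4),m.sum())
    # free spot
    for c in ((.655,.11),(.64,.12)):
        m=(np.hypot(P[:,0]-c[0],P[:,1]-c[1])<.075)&(P[:,2]<.5); print(c,m.sum(),np.percentile(P[m,2],[1,50,99,100]).round(4))
    # walls at workspace
    m=(P[:,2]>.05)&(P[:,1]<-.3)&(P[:,0]>.2)&(P[:,0]<1); print('y- wall',np.percentile(P[m,1],[99.9,99,90]) if m.sum() else None)
    m=(P[:,2]>.06)&(P[:,0]>.69)&(np.abs(P[:,1])<.4)&(P[:,2]<.7); print('x wall',np.percentile(P[m,0],[0,.5,1,5]) if m.sum() else None)
    R=cv2.imread(f'pics/{n}0.png').astype(int); r=(R[...,2]>110)&(R[...,1]<70)&(R[...,0]<70)
    Q=W[r]; Q=Q[~np.isnan(Q[:,0])]; Q=Q[(Q[:,0]>.2)&(Q[:,0]<1.2)]
    for z in np.arange(.05,1,.1):
        q=Q[np.abs(Q[:,2]-z)<.03]; 
        if len(q): print('hose z',z.round(2),len(q),q[:,:2].min(0).round(3),q[:,:2].max(0).round(3))
```

```text
scene ((516.8350219726562, -271.5062255859375), (136.28128051757812, 302.9580078125), 85.90872955322266) 2710
floor z 0.007243454153511353
0.015 [ 0.4941 -0.2877  0.011 ] [ 0.5323 -0.2333  0.019 ] 85
0.03 [ 0.5053 -0.2856  0.0261] [ 0.5371 -0.2425  0.0339] 130
0.045 [ 0.5086 -0.2847  0.041 ] [ 0.5278 -0.2489  0.049 ] 72
0.058 [ 0.5086 -0.2842  0.0541] [ 0.5471 -0.2458  0.062 ] 354
(0.655, 0.11) 2502 [-0.0022  0.0009  0.0051  0.0182]
(0.64, 0.12) 2628 [-0.0022  0.0009  0.0172  0.0201]
y- wall [-0.30003445 -0.30015285 -0.30149959]
x wall [0.84280394 0.84750651 0.84840293 0.85219286]
hose z 0.05 840 [ 0.255 -0.058] [1.198 0.663]
hose z 0.15 1433 [0.331 0.039] [0.487 0.234]
hose z 0.25 275 [0.515 0.252] [0.587 0.288]
hose z 0.35 99 [0.611 0.297] [0.625 0.311]
side ((516.06640625, -267.7196044921875), (137.89602661132812, 300.845458984375), 86.34516906738281) 919
floor z 0.005509776058202465
0.015 [ 0.5045 -0.267   0.011 ] [ 0.5501 -0.2386  0.0189] 51
0.03 [ 0.5053 -0.269   0.026 ] [ 0.5498 -0.2395  0.0339] 64
0.045 [ 0.5069 -0.2639  0.0412] [ 0.5458 -0.242   0.0489] 48
0.058 [ 0.5085 -0.2765  0.054 ] [ 0.5444 -0.2422  0.0612] 122
(0.655, 0.11) 3058 [-0.0049 -0.0013  0.0137  0.0173]
(0.64, 0.12) 3368 [-0.0048 -0.0012  0.0158  0.0199]
y- wall [-0.67598223 -0.6804478  -0.68399594]
x wall [0.84472572 0.84756232 0.84812035 0.85292804]
hose z 0.05 100 [ 0.216 -0.293] [0.393 0.039]
hose z 0.15 1470 [0.336 0.043] [0.46  0.191]
hose z 0.25 98 [0.549 0.274] [0.578 0.293]
hose z 0.35 237 [0.61  0.305] [0.626 0.316]
hose z 0.45 359 [0.62 0.31] [0.628 0.321]
hose z 0.55 551 [0.619 0.313] [0.628 0.324]
hose z 0.65 667 [0.618 0.316] [0.627 0.327]
```

Run:
```python
from h import *
P=np.concatenate([np.load(n+'0.npy').reshape(-1,3) for n in ('scene','side')]);P=P[~np.isnan(P[:,0])]
print('y:   ',[f'{y*1000:.0f}' for y in np.arange(-.08,.26,.02)])
for x in np.arange(.36,.6,.02):
    r=[]
    for y in np.arange(-.08,.26,.02):
        m=(np.abs(P[:,0]-x)<.01)&(np.abs(P[:,1]-y)<.01)&(P[:,2]<.6); r.append(int(np.percentile(P[m,2],99)*1000) if m.sum() else -1)
    print(round(x,2),r)
```

```text
y:    ['-80', '-60', '-40', '-20', '0', '20', '40', '60', '80', '100', '120', '140', '160', '180', '200', '220', '240']
0.36 [4, 42, 47, 55, 86, 114, 129, 149, 156, 156, 147, 3, 3, 4, 3, 3, 143]
0.38 [3, 28, 47, 61, 78, 100, 109, 141, 156, 160, 159, 151, 3, 4, 4, 3, 17]
0.4 [2, 3, 3, 46, 62, 69, -2, 2, 147, 159, 160, 159, 150, 2, 3, 2, 3]
0.42 [2, 3, 56, 57, 57, 57, 2, 2, 3, 154, 160, 160, 159, 156, 3, 3, 2]
0.44 [3, 3, 57, 55, 6, 57, 56, 3, 3, 3, 149, 158, 160, 159, 1, 2, 3]
0.46 [39, 3, 57, 55, 29, 57, 56, 3, 2, 3, 2, 144, 158, 167, 174, 175, 2]
0.48 [3, 3, 3, 58, 57, 58, 1, 3, 4, 3, 3, 3, 3, 3, 173, 182, 193]
0.5 [1, 3, 3, 3, 3, 2, 2, 2, 3, 3, 3, 4, 3, 4, 32, 31, 209]
0.52 [3, 3, 3, 3, 3, 2, 2, 3, 3, 3, 4, 2, 2, 3, 33, 33, 210]
0.54 [3, 3, 17, 18, 18, 18, 3, 18, 18, 19, 17, 3, 3, 3, 33, 33, 33]
0.56 [22, 3, 18, 42, 41, 19, 15, 18, 42, 41, 18, 3, 3, 3, 32, 32, 33]
0.58 [2, 3, 18, 38, 40, 19, 9, 16, 19, 18, 17, 3, 3, 4, 2, 3, 2]
```

Emit:
step_arm:
  motion:
    - [[0,0,-7,0,0,35,70],[0,0,-14,0,0,70,70],[0,0,-21,20,-30,100,70],[0,0,-28,40,-60,100,70],[0,0,-35,60,-95,100,70],[0,0,-42,80,-130,100,70],[0,0,-49,100,-165,100,70],[0,0,-56,120,-200,100,70],[0,0,-63,140,-235,100,70],[0,0,-70,160,-270,100,70],[0,0,-77,175,-295,100,70],[0,0,-80,180,-300,100,70]]

```text
time_s: 1.15
position: [0.3631, 0.2947, 0.5046]
tcp_rot: [[0.0, 0.129, 0.992], [-0.002, 0.992, -0.129], [-1.0, -0.002, 0.001]]
force: [0.5, 0.1, 0.6]
opening: 0.802
```

Emit:
step_arm:
  motion:
    - [[0,0,-7,5,-25,0,70],[0,0,-14,15,-60,0,70],[0,0,-21,25,-95,0,70],[0,0,-28,35,-130,0,70],[0,0,-35,45,-165,0,70],[0,0,-42,55,-200,-10,70],[0,0,-49,65,-235,-20,70],[0,0,-56,75,-270,-30,70],[0,0,-63,85,-305,-40,70],[0,0,-70,95,-340,-50,70],[0,0,-77,105,-365,-60,70],[0,0,-80,110,-380,-65,70]]

```text
time_s: 2.15
position: [0.4723, -0.085, 0.4385]
tcp_rot: [[-0.001, 0.999, 0.046], [-0.0, 0.046, -0.999], [-1.0, -0.001, 0.0]]
force: [-0.2, 0.5, 1.0]
opening: 0.804
```

```bash
cat >> h.py <<'E'
def st():
    s=bot.read_state(); R=np.array(s['tcp_rot'])
    print('t',round(s['time_s'],2),'pos mm',np.round(np.array(s['position'])*1000,1),'yaw',np.degrees(np.arctan2(R[1,2],R[0,2])).round(2),'tilt',np.round(R[:,0],4),'F',np.round(s['force'],1),'open',round(s['opening']*87,1),'q',np.round(s['joint_positions'],1))
E
python3 -c "
from h import *
st()"
```

```text
t 2.15 pos mm [472.3 -85.  438.5] yaw -87.34 tilt [-5.e-04 -5.e-04 -1.e+00] F [-0.2  0.5  1. ] open 70.0 q [-23.6  16.5  99.9  -0.   63.6  63.8]
```

Emit:
step_arm:
  motion:
    - [[0,0,-6,5,-15,-5,70],[0,0,-12,12,-40,-15,70],[0,0,-18,20,-65,-25,70],[0,0,-24,28,-90,-40,70],[0,0,-30,36,-120,-55,70],[0,0,-36,44,-150,-70,70],[0,0,-42.7,52,-170,-85,70],[0,0,-42.7,55,-177,-90,70],[0,0,-42.7,55,-177,-90,70],[0,0,-42.7,55,-177,-90,70],[0,0,-42.7,55,-177,-90,70]]

```text
time_s: 3.07
position: [0.5262, -0.2577, 0.3503]
tcp_rot: [[-0.0, 0.772, -0.635], [0.001, -0.635, -0.772], [-1.0, -0.001, -0.0]]
force: [0.6, 0.5, -0.5]
opening: 0.807
```

Run:
```python
from h import *
st(); c=cap('wrist','w1.png'); np.save('w1.npy',cloud(c)); st()
```

```text
t 3.07 pos mm [ 526.2 -257.7  350.3] yaw -129.45 tilt [-3.e-04  7.e-04 -1.e+00] F [ 0.6  0.5 -0.5] open 70.2 q [-37.   31.1  90.9   0.   58.1  92.4]
t 3.12 pos mm [ 526.3 -257.5  350.6] yaw -129.45 tilt [ 2.e-04  2.e-04 -1.e+00] F [-0.2 -0.4  0.7] open 70.1 q [-37.   31.1  90.9   0.   58.1  92.4]
```

View pics/w1.png

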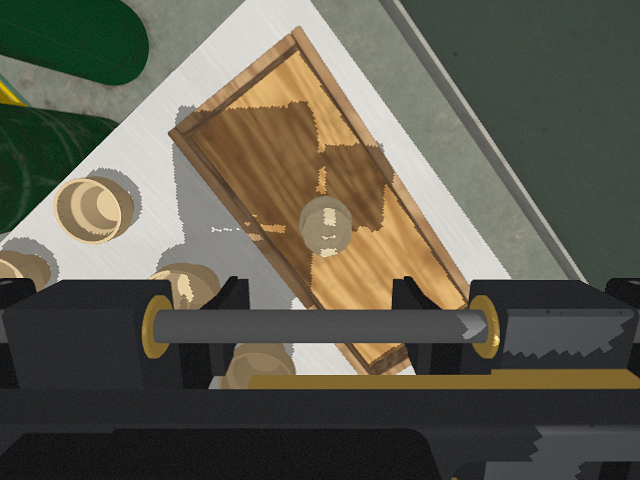

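Run:
```python
from loc import *
W=np.load('w1.npy')
for z0,z1 in ((.02,.045),(.045,.056),(.056,.072)):
    Q=near(W,(.527,-.262),.045,z0,z1); print(len(Q),Q.min(0).round(4),Q.max(0).round(4)); print(((np.percentile(Q,2,0)+np.percentile(Q,98,0))/2).round(4))
P=W.reshape(-1,3);P=P[~np.isnan(P[:,0])]
m=(P[:,2]>-.01)&(P[:,2]<.013)&(P[:,1]<-.22)&(P[:,1]>-.32)&(P[:,0]>.4)&(P[:,0]<.64); print('floor z',np.median(P[m,2]))
print(outline(W,(.557,-.126),'L'),outline(W,(.663,-.122),'S'))
m=(P[:,2]>.023)&(P[:,2]<.034)&(P[:,1]<-.18)&(P[:,1]>-.36)&(P[:,0]>.35)&(P[:,0]<.69)
Q=P[m][:,:2]*1000;Q=Q[np.hypot(*(Q-[527,-262]).T)>45]
print(cv2.minAreaRect(Q.astype(np.float32)),len(Q))
```

```text
503 [ 0.513  -0.2879  0.0204] [ 0.5504 -0.2417  0.045 ]
[ 0.5341 -0.2656  0.0324]
642 [ 0.507  -0.2849  0.0451] [ 0.5466 -0.2454  0.056 ]
[ 0.5271 -0.2654  0.0509]
1289 [ 0.5103 -0.2828  0.056 ] [ 0.5438 -0.248   0.0643]
[ 0.527  -0.2655  0.0586]
floor z 0.005674804127640765
(array([ 556.5, -127.1]), np.float64(0.76), 307, np.float64(55.4)) (array([ 662.3, -123.9]), np.float64(0.82), 887, np.float64(43.4))
((515.29443359375, -270.4330139160156), (135.7383270263672, 300.89190673828125), 86.22319030761719) 8874
```

Emit:
step_arm:
  motion:
    - [[0,0,0,0,-5.5,-15,70],[0,0,0,0,-5.5,-40,70],[0,0,0,0,-5.5,-65,70],[0,0,0,0,-5.5,-90,70],[0,0,0,0,-5.5,-112,70],[0,0,0,0,-5.5,-130,70],[0,0,0,0,-5.5,-142,70],[0,0,0,0,-5.5,-150,70],[0,0,0,0,-5.5,-150,55],[0,0,0,0,-5.5,-150,40],[0,0,0,0,-5.5,-150,30],[0,0,0,0,-5.5,-150,30]]

```text
time_s: 4.12
position: [0.527, -0.2647, 0.201]
tcp_rot: [[0.002, 0.771, -0.637], [-0.002, -0.637, -0.771], [-1.0, 0.003, -0.0]]
force: [-1.3, -0.2, -0.1]
opening: 0.584
```

```bash
python3 -c "
from h import *
st()"
```

```text
t 4.12 pos mm [ 527.  -264.7  201. ] yaw -129.58 tilt [ 0.002  -0.0015 -1.    ] F [-1.3 -0.2 -0.1] open 50.8 q [-37.5  44.2  95.1   0.   40.6  92.1]
```

Emit:
step_arm:
  motion:
    - [[0,0,0,0,0,0,30],[0,0,0,0,0,0,30],[0,0,0,0,0,10,30],[0,0,0,0,0,30,30],[0,0,0,0,0,60,30],[0,0,0,0,0,90,30],[0,0,0,5,15,110,30],[0,0,0,15,40,120,30],[0,0,0,25,70,120,30],[0,0,0,35,100,120,30],[0,0,0,45,130,120,30],[0,0,0,55,160,120,30]]

```text
time_s: 5.12
position: [0.5815, -0.1031, 0.3206]
tcp_rot: [[0.0, 0.77, -0.638], [-0.0, -0.638, -0.77], [-1.0, 0.0, -0.0]]
force: [0.0, -1.7, -1.3]
opening: 0.507
```

Emit:
step_arm:
  motion:
    - [[0,0,0,10,30,0,30],[0,0,0,20,60,0,30],[0,0,0,30,90,0,30],[0,0,0,40,120,0,30],[0,0,0,50,150,0,30],[0,0,0,60,180,-10,30],[0,0,0,68,200,-30,30],[0,0,0,73,214,-55,30],[0,0,0,73,214,-80,30],[0,0,0,73,214,-100,30],[0,0,0,73,214,-110,30],[0,0,0,73,214,-110,30]]

```text
time_s: 6.12
position: [0.6533, 0.1095, 0.2073]
tcp_rot: [[-0.006, 0.771, -0.637], [-0.0, -0.637, -0.771], [-1.0, -0.004, 0.004]]
force: [-0.7, -0.3, -0.7]
opening: 0.505
```

```bash
python3 -c "
from h import *
st(); cap('scene','s1.png'); cap('side','d1.png')"
```

```text
t 6.12 pos mm [653.3 109.5 207.3] yaw -129.59 tilt [-0.0057 -0.     -1.    ] F [-0.7 -0.3 -0.7] open 44.0 q [-1.000e-01  4.730e+01  8.360e+01 -0.000e+00  4.950e+01  1.295e+02]
```

View pics/d1.png

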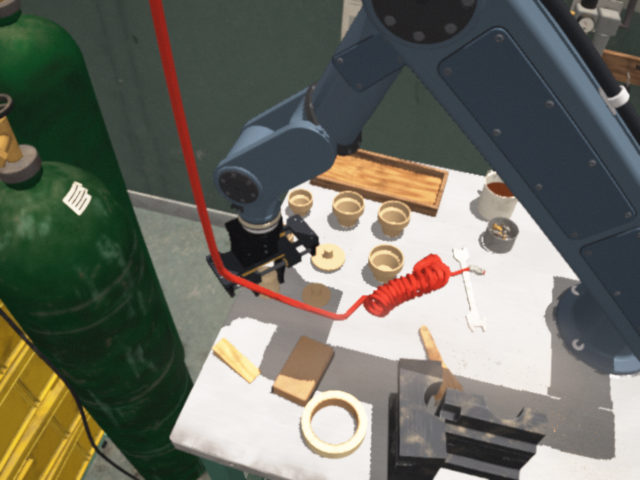

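Emit:
step_arm:
  motion:
    - [[0,0,0,0,0,-5,30],[0,0,0,0,0,-10,30],[0,0,0,0,0,-13,30],[0,0,0,0,0,-15.5,30],[0,0,0,0,0,-15.5,30],[0,0,0,0,0,-15.5,30]]

```text
time_s: 6.72
position: [0.6547, 0.1094, 0.1949]
tcp_rot: [[0.001, 0.771, -0.637], [-0.0, -0.637, -0.771], [-1.0, 0.001, -0.0]]
force: [0.0, 0.4, 2.7]
opening: 0.503
```

```bash
python3 -c "
from h import *
st()"
```

```text
t 6.72 pos mm [654.7 109.4 194.9] yaw -129.59 tilt [ 7.e-04 -2.e-04 -1.e+00] F [0.  0.4 2.7] open 43.8 q [-1.000e-01  4.840e+01  8.360e+01 -0.000e+00  4.800e+01  1.295e+02]
```

Emit:
step_arm:
  motion:
    - [[0,0,0,0,0,0,50],[0,0,0,0,0,0,60],[0,0,0,0,0,0,70],[0,0,0,0,0,0,70],[0,0,0,0,0,15,70],[0,0,0,0,0,40,70],[0,0,0,0,0,75,80],[0,0,0,0,0,110,87],[0,0,0,-10,-25,135,87],[0,0,0,-25,-60,145,87],[0,0,0,-38,-95,145,87],[0,0,0,-50,-125,145,87]]

```text
time_s: 7.72
position: [0.604, -0.0168, 0.3407]
tcp_rot: [[0.003, 0.771, -0.637], [-0.001, -0.637, -0.771], [-1.0, 0.003, -0.001]]
force: [0.3, -0.6, 1.0]
opening: 0.992
```

Emit:
step_arm:
  motion:
    - [[0,0,0,-13,-30,0,87],[0,0,0,-25,-60,0,87],[0,0,0,-37,-85,0,87],[0,0,0,-45,-105,0,87],[0,0,0,-48,-112,0,87],[0,0,0,-48,-112,0,87],[0,0,0,-48,-112,0,87],[0,0,0,-48,-112,0,87]]

```text
time_s: 8.38
position: [0.557, -0.1264, 0.3392]
tcp_rot: [[0.0, 0.771, -0.637], [0.001, -0.637, -0.771], [-1.0, -0.0, -0.0]]
force: [-0.2, -0.1, 0.5]
opening: 0.996
```

```bash
cat > see.py <<'E'
from loc import *
import sys
tag=sys.argv[1]; st()
W={n:cloud(cap(n,f'{n}_{tag}.png')) for n in ('scene','side','wrist')}
import pickle; pickle.dump(W,open(f'c_{tag}.pkl','wb'))
for a in sys.argv[2:]:
    k,x,y,*z=a.split(','); zb=float(z[0])/1000 if z else 0
    for n in W:
        try: print(k,n,outline(W[n],(float(x)/1000,float(y)/1000),k[0],zb))
        except Exception as e: print(k,n,e)
E
python3 see.py a L3,556.6,-126.5 L2,457.7,-126.3 L1,449.2,-2.4 S1,670,-11 S2,663,-123
```

```text
t 8.38 pos mm [ 557.  -126.4  339.2] yaw -129.53 tilt [ 2.e-04  5.e-04 -1.e+00] F [-0.2 -0.1  0.5] open 86.7 q [-24.   30.9  93.6   0.   55.5 105.5]
L3 scene (array([ 556.8, -127.7]), np.float64(1.01), 241, np.float64(56.3))
L3 side (array([ 556.6, -124.4]), np.float64(1.05), 112, np.float64(55.4))
L3 wrist (array([ 556.6, -126.8]), np.float64(0.78), 1069, np.float64(55.5))
L2 scene (array([ 458., -128.]), np.float64(0.98), 280, np.float64(56.1))
L2 side (array([ 457.5, -124.7]), np.float64(1.07), 123, np.float64(55.2))
L2 wrist (array([ 458. , -127.1]), np.float64(0.81), 519, np.float64(55.3))
L1 scene (array([449.3,  -4.1]), np.float64(0.96), 248, np.float64(56.2))
L1 side (array([448.9,  -0.7]), np.float64(0.9), 124, np.float64(55.2))
L1 wrist (array([451.1,  -0.9]), np.float64(0.57), 50, np.float64(55.0))
S1 scene (array([670.1, -13. ]), np.float64(1.24), 154, np.float64(43.9))
S1 side (array([670.1,  -9.6]), np.float64(1.04), 86, np.float64(42.9))
S1 wrist (array([669.6, -12.3]), np.float64(0.82), 922, np.float64(43.4))
S2 scene (array([ 662.7, -124.6]), np.float64(1.14), 86, np.float64(44.0))
S2 side (array([ 662.7, -121.3]), np.float64(1.05), 76, np.float64(43.1))
S2 wrist (array([ 662.2, -123.6]), np.float64(0.79), 994, np.float64(43.5))
```

View pics/side_a.png

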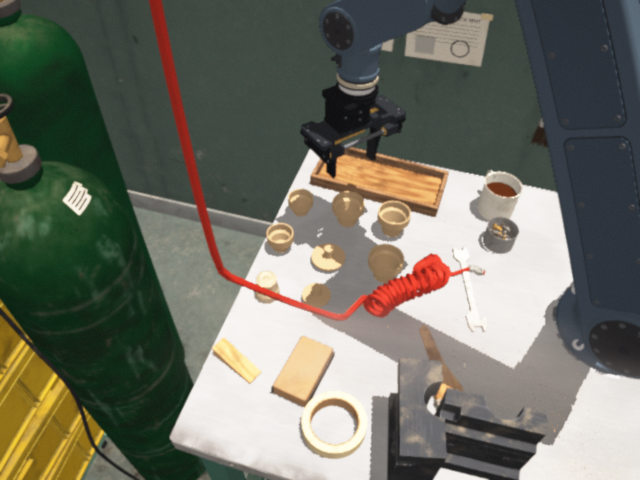

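Emit:
step_arm:
  motion:
    - [[0,0,0,0,0,-15,87],[0,0,0,0,0,-40,87],[0,0,0,0,0,-65,87],[0,0,0,0,0,-88,87],[0,0,0,0,0,-105,87],[0,0,0,0,0,-115,87],[0,0,0,0,0,-119.5,87],[0,0,0,0,0,-119.5,75],[0,0,0,0,0,-119.5,60],[0,0,0,0,0,-119.5,50],[0,0,0,0,0,-119.5,50],[0,0,0,0,0,-119.5,50]]

```text
time_s: 9.53
position: [0.5571, -0.1276, 0.2209]
tcp_rot: [[0.003, 0.771, -0.637], [-0.001, -0.637, -0.771], [-1.0, 0.003, -0.001]]
force: [-0.2, 0.4, 2.9]
opening: 0.817
```

```bash
python3 -c "
from h import *
st()"
```

```text
t 9.53 pos mm [ 557.1 -127.6  220.9] yaw -129.6 tilt [ 2.6e-03 -9.0e-04 -1.0e+00] F [-0.2  0.4  2.9] open 71.1 q [-24.1  41.5  97.5   0.   40.8 105.5]
```

Emit:
step_arm:
  motion:
    - [[0,0,0,0,0,0,50],[0,0,0,0,0,0,50],[0,0,0,0,0,8,50],[0,0,0,0,0,25,50],[0,0,0,0,0,45,50],[0,0,0,3,-15,60,50],[0,0,0,7,-40,65,50],[0,0,0,12,-70,65,50],[0,0,0,17,-100,65,50],[0,0,0,21,-125,65,50],[0,0,0,24,-142,65,50],[0,0,0,24,-146.5,65,50]]

```text
time_s: 10.53
position: [0.5806, -0.2773, 0.2849]
tcp_rot: [[0.001, 0.769, -0.639], [-0.002, -0.639, -0.769], [-1.0, 0.002, 0.001]]
force: [0.4, -0.1, -0.1]
opening: 0.812
```

Emit:
step_arm:
  motion:
    - [[0,0,0,0,0,0,50],[0,0,0,0,0,-10,50],[0,0,0,0,0,-25,50],[0,0,0,0,0,-40,50],[0,0,0,0,0,-50,50],[0,0,0,0,0,-55,50],[0,0,0,0,0,-57,50],[0,0,0,0,0,-58.5,50],[0,0,0,0,0,-58.5,50]]

```text
time_s: 11.28
position: [0.5801, -0.2724, 0.2272]
tcp_rot: [[-0.003, 0.771, -0.637], [0.003, -0.637, -0.771], [-1.0, -0.004, -0.0]]
force: [-2.3, 2.1, 4.0]
opening: 0.815
```

```bash
python3 -c "
from h import *
st()"
```

```text
t 11.28 pos mm [ 580.1 -272.4  227.2] yaw -129.54 tilt [-0.0026  0.0025 -1.    ] F [-2.3  2.1  4. ] open 70.9 q [-35.1  44.4  86.7   0.   49.1  94.4]
```

Emit:
step_arm:
  motion:
    - [[0,0,0,0,0,0,50],[0,0,0,0,0,0,72],[0,0,0,0,0,0,78],[0,0,0,0,0,0,87],[0,0,0,0,0,5,87],[0,0,0,0,0,25,87],[0,0,0,0,0,55,87],[0,0,0,0,0,85,87],[0,0,0,-15,18,105,87],[0,0,0,-33,40,113,87],[0,0,0,-52,62,113,87],[0,0,0,-70,84,113,87]]

```text
time_s: 12.28
position: [0.51, -0.1895, 0.3407]
tcp_rot: [[0.003, 0.77, -0.638], [-0.002, -0.638, -0.77], [-1.0, 0.004, -0.0]]
force: [-0.0, -0.1, -0.2]
opening: 0.998
```

Emit:
step_arm:
  motion:
    - [[0,0,0,-20,24,0,87],[0,0,0,-38,45,0,87],[0,0,0,-50,59,0,87],[0,0,0,-53,63,0,87],[0,0,0,-53,63,0,87],[0,0,0,-53,63,0,87],[0,0,0,-53,63,0,87],[0,0,0,-53,63,0,87]]

```text
time_s: 12.95
position: [0.4587, -0.1282, 0.3394]
tcp_rot: [[0.002, 0.77, -0.638], [-0.001, -0.638, -0.77], [-1.0, 0.002, -0.0]]
force: [-0.1, -0.5, -0.3]
opening: 0.998
```

```bash
python3 see.py b L2,457.8,-126.7 L3,580.5,-274,6
```

```text
t 12.95 pos mm [ 458.7 -128.2  339.4] yaw -129.64 tilt [ 0.0017 -0.0011 -1.    ] F [-0.1 -0.5 -0.3] open 86.8 q [-29.1  24.7 106.9  -0.   48.2 100.6]
L2 scene (array([ 458., -128.]), np.float64(0.96), 273, np.float64(56.3))
L2 side (array([ 457.7, -124.8]), np.float64(0.96), 106, np.float64(55.0))
L2 wrist (array([ 457.7, -127. ]), np.float64(0.8), 1082, np.float64(55.5))
L3 scene (array([ 578. , -271.4]), np.float64(1.05), 287, np.float64(62.3))
L3 side (array([ 577.9, -268.1]), np.float64(1.37), 55, np.float64(61.0))
L3 wrist (array([ 577.2, -270.2]), np.float64(0.77), 518, np.float64(61.5))
```

View pics/wrist_b.png

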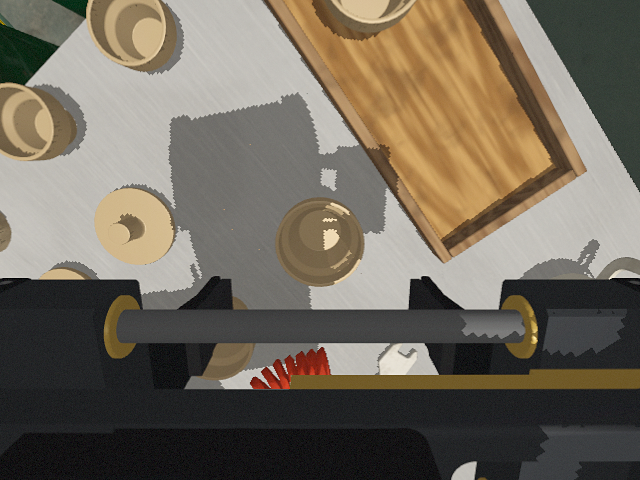

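Emit:
step_arm:
  motion:
    - [[0,0,0,0,0,-15,87],[0,0,0,0,0,-40,87],[0,0,0,0,0,-65,87],[0,0,0,0,0,-88,87],[0,0,0,0,0,-105,87],[0,0,0,0,0,-115,87],[0,0,0,0,0,-119.5,87],[0,0,0,0,0,-119.5,80],[0,0,0,0,0,-119.5,70],[0,0,0,0,0,-119.5,60],[0,0,0,0,0,-119.5,50],[0,0,0,0,0,-119.5,50]]

```text
time_s: 14.1
position: [0.4579, -0.1271, 0.2207]
tcp_rot: [[0.002, 0.771, -0.637], [-0.001, -0.637, -0.771], [-1.0, 0.002, -0.0]]
force: [-0.2, 0.3, 2.2]
opening: 0.791
```

```bash
python3 see.py c L2,457.8,-126.7 L3,580.5,-274,6
```

```text
t 14.1 pos mm [ 457.9 -127.1  220.7] yaw -129.59 tilt [ 0.0021 -0.0011 -1.    ] F [-0.2  0.3  2.2] open 68.8 q [-29.   37.8 111.6   0.   30.5 100.6]
L2 scene (array([ 457.8, -128.1]), np.float64(1.04), 124, np.float64(56.2))
L2 side (array([ 456.8, -125.2]), np.float64(3.11), 102, np.float64(55.6))
L2 wrist (array([ 457.7, -127.3]), np.float64(1.44), 2888, np.float64(55.5))
L3 scene (array([ 577.9, -271.3]), np.float64(1.02), 280, np.float64(62.8))
L3 side (array([ 577.3, -267.8]), np.float64(1.31), 89, np.float64(61.1))
L3 wrist None
```

View pics/wrist_c.png

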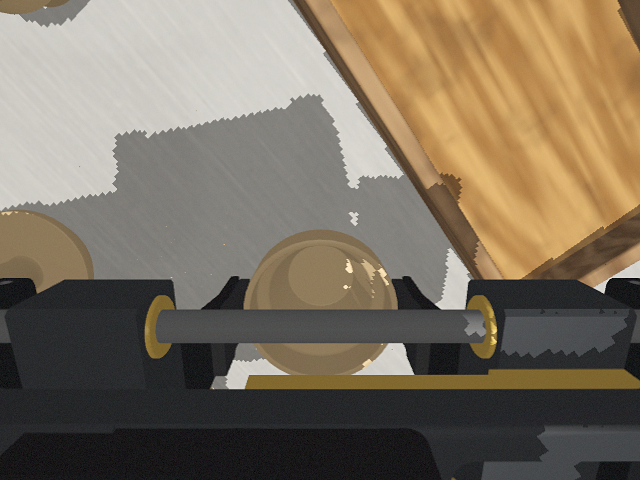

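Emit:
step_arm:
  motion:
    - [[0,0,0,0,0,0,50],[0,0,0,0,0,5,50],[0,0,0,0,0,20,50],[0,0,0,0,0,45,50],[0,0,0,0,0,70,50],[0,0,0,8,-10,85,50],[0,0,0,25,-30,90,50],[0,0,0,45,-54,90,50],[0,0,0,65,-78,90,50],[0,0,0,85,-102,90,50],[0,0,0,102,-122,90,50],[0,0,0,113,-136,90,50]]

```text
time_s: 15.25
position: [0.5718, -0.265, 0.3099]
tcp_rot: [[0.002, 0.77, -0.638], [-0.001, -0.638, -0.77], [-1.0, 0.002, 0.0]]
force: [-0.7, 0.1, -1.2]
opening: 0.791
```

Emit:
step_arm:
  motion:
    - [[0,0,0,4,-5,0,50],[0,0,0,6.5,-7.5,0,50],[0,0,0,6.5,-7.5,0,50],[0,0,0,6.5,-7.5,0,50],[0,0,0,6.5,-7.5,0,50],[0,0,0,6.5,-7.5,0,50],[0,0,0,6.5,-7.5,0,50],[0,0,0,6.5,-7.5,0,50]]

```text
time_s: 15.92
position: [0.5769, -0.27, 0.3099]
tcp_rot: [[-0.0, 0.771, -0.637], [0.0, -0.637, -0.771], [-1.0, -0.0, -0.0]]
force: [1.0, 0.3, -1.6]
opening: 0.792
```

```bash
python3 see.py d L2,577.6,-270.5,90 L3,577.6,-270.5,6
```

```text
t 15.92 pos mm [ 576.9 -270.   309.9] yaw -129.57 tilt [-2.e-04  1.e-04 -1.e+00] F [ 1.   0.3 -1.6] open 68.9 q [-35.1  37.6  85.    0.   57.4  94.4]
L2 scene (array([ 576.1, -270.4]), np.float64(2.47), 201, np.float64(145.8))
L2 side (array([ 574.9, -267. ]), np.float64(4.3), 81, np.float64(144.9))
L2 wrist (array([ 576.3, -270.2]), np.float64(1.49), 2614, np.float64(144.7))
L3 scene (array([ 578.3, -271.2]), np.float64(1.01), 213, np.float64(62.5))
L3 side (array([ 577.8, -268. ]), np.float64(1.15), 66, np.float64(61.9))
L3 wrist (array([ 577.3, -270.5]), np.float64(0.77), 655, np.float64(61.5))
```

View pics/side_d.png

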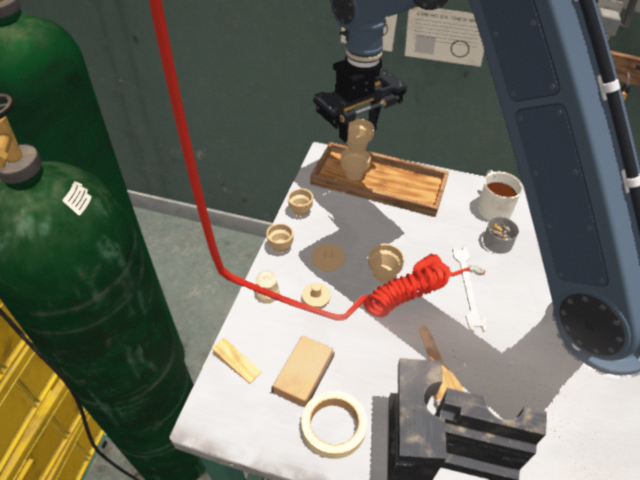

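View pics/wrist_d.png

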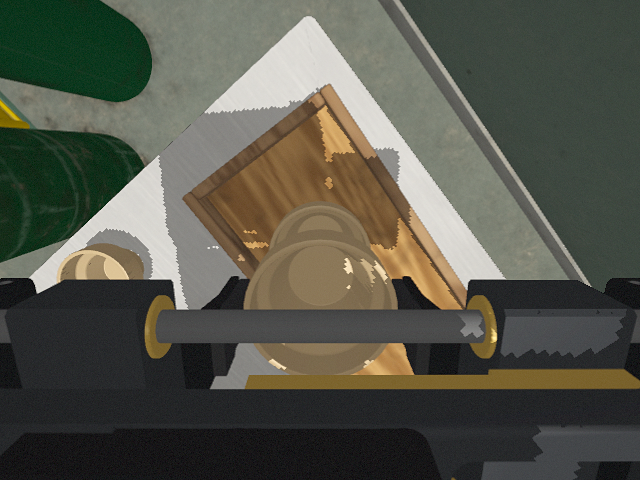

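Emit:
step_arm:
  motion:
    - [[0,0,0,1,-0.3,-10,50],[0,0,0,1,-0.3,-25,50],[0,0,0,1,-0.3,-38,50],[0,0,0,1,-0.3,-46,50],[0,0,0,1,-0.3,-51,50],[0,0,0,1,-0.3,-55,50],[0,0,0,1,-0.3,-58,50],[0,0,0,1,-0.3,-60,50],[0,0,0,1,-0.3,-61,50],[0,0,0,1,-0.3,-61,50]]

```text
time_s: 16.9
position: [0.5782, -0.2708, 0.2489]
tcp_rot: [[0.0, 0.771, -0.637], [-0.0, -0.637, -0.771], [-1.0, 0.0, -0.0]]
force: [0.9, -0.2, -1.0]
opening: 0.793
```

```bash
python3 see.py e L2,577.6,-270.5,29
```

```text
t 16.9 pos mm [ 578.2 -270.8  248.9] yaw -129.59 tilt [ 4.e-04 -3.e-04 -1.e+00] F [ 0.9 -0.2 -1. ] open 69.0 q [-35.1  42.5  86.7   0.   50.8  94.5]
L2 scene (array([ 578.1, -271.5]), np.float64(2.1), 179, np.float64(84.7))
L2 side (array([ 577.3, -268.4]), np.float64(3.76), 72, np.float64(84.5))
L2 wrist (array([ 577.6, -270.9]), np.float64(1.48), 2754, np.float64(83.9))
```

Emit:
step_arm:
  motion:
    - [[0,0,0,0,0,-1,50],[0,0,0,0,0,-2,50],[0,0,0,0,0,-3,50],[0,0,0,0,0,-3.5,50],[0,0,0,0,0,-3.5,50],[0,0,0,0,0,-3.5,50]]

```text
time_s: 17.55
position: [0.5782, -0.2708, 0.2467]
tcp_rot: [[0.001, 0.771, -0.637], [-0.001, -0.637, -0.771], [-1.0, 0.001, 0.0]]
force: [-1.6, 1.1, 6.0]
opening: 0.79
```

```bash
python3 see.py f L2,577.6,-270.5,26
```

```text
t 17.55 pos mm [ 578.2 -270.8  246.7] yaw -129.58 tilt [ 7.e-04 -6.e-04 -1.e+00] F [-1.6  1.1  6. ] open 68.7 q [-35.1  42.6  86.8  -0.   50.6  94.5]
L2 scene (array([ 577.8, -271.7]), np.float64(2.01), 202, np.float64(82.5))
L2 side (array([ 577. , -267.9]), np.float64(3.44), 100, np.float64(81.4))
L2 wrist (array([ 577.7, -270.9]), np.float64(1.46), 2900, np.float64(81.4))
```

Emit:
step_arm:
  motion:
    - [[0,0,0,0,0,0,72],[0,0,0,0,0,0,78],[0,0,0,0,0,0,87],[0,0,0,0,0,5,87],[0,0,0,0,0,25,87],[0,0,0,0,0,50,87],[0,0,0,0,0,80,87],[0,0,0,-10,20,95,87],[0,0,0,-23,47,95,87],[0,0,0,-36,75,95,87],[0,0,0,-50,104,95,87],[0,0,0,-64,133,95,87]]

```text
time_s: 18.7
position: [0.5133, -0.1368, 0.3407]
tcp_rot: [[0.001, 0.77, -0.638], [-0.0, -0.638, -0.77], [-1.0, 0.001, -0.0]]
force: [0.3, 0.2, -0.7]
opening: 1.005
```

Emit:
step_arm:
  motion:
    - [[0,0,0,-14,29,0,87],[0,0,0,-28,58,0,87],[0,0,0,-42,87,0,87],[0,0,0,-54,112,0,87],[0,0,0,-62,128,0,87],[0,0,0,-65,135.5,0,87],[0,0,0,-65,135.5,0,87],[0,0,0,-65,135.5,0,87],[0,0,0,-65,135.5,0,87],[0,0,0,-65,135.5,0,87]]

```text
time_s: 19.53
position: [0.45, -0.0033, 0.3403]
tcp_rot: [[0.001, 0.77, -0.638], [-0.001, -0.638, -0.77], [-1.0, 0.001, -0.0]]
force: [0.3, -0.8, -0.0]
opening: 1.004
```

```bash
python3 see.py g L1,449.2,-2.3 L2,577.6,-270.5,26
```

```text
t 19.53 pos mm [450.   -3.3 340.3] yaw -129.66 tilt [ 1.4e-03 -5.0e-04 -1.0e+00] F [ 0.3 -0.8 -0. ] open 87.3 q [-14.7  23.  110.4  -0.   46.5 115. ]
L1 scene (array([449.4,  -3.9]), np.float64(0.98), 245, np.float64(56.2))
L1 side (array([449. ,  -0.5]), np.float64(1.0), 136, np.float64(55.0))
L1 wrist (array([449.1,  -3. ]), np.float64(0.8), 1072, np.float64(55.5))
L2 scene (array([ 577.8, -271.4]), np.float64(1.1), 295, np.float64(82.4))
L2 side (array([ 576.8, -268.1]), np.float64(1.44), 72, np.float64(81.0))
L2 wrist None
```

View pics/wrist_g.png

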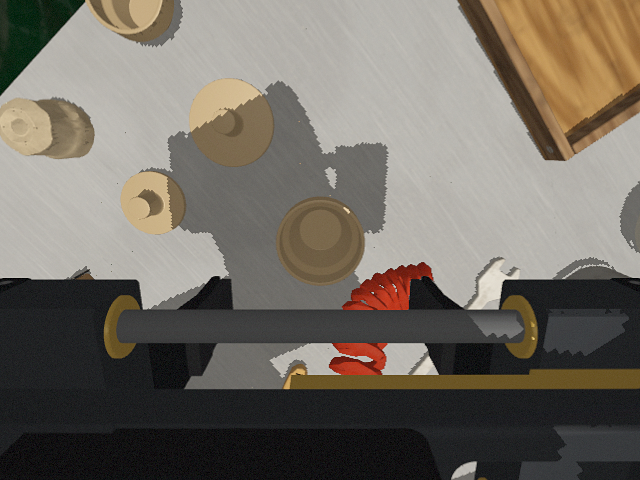

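View pics/scene_g.png

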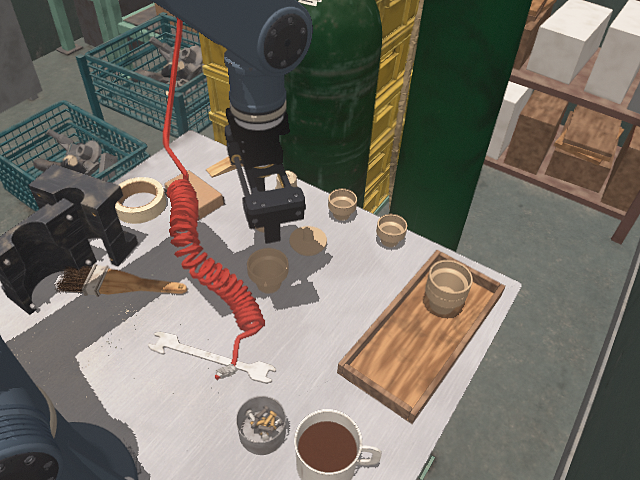

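Emit:
step_arm:
  motion:
    - [[0,0,0,-0.4,-0.7,-15,87],[0,0,0,-0.4,-0.7,-40,87],[0,0,0,-0.4,-0.7,-65,87],[0,0,0,-0.4,-0.7,-88,87],[0,0,0,-0.4,-0.7,-105,87],[0,0,0,-0.4,-0.7,-115,87],[0,0,0,-0.4,-0.7,-120.5,87],[0,0,0,-0.4,-0.7,-120.5,80],[0,0,0,-0.4,-0.7,-120.5,70],[0,0,0,-0.4,-0.7,-120.5,60],[0,0,0,-0.4,-0.7,-120.5,50],[0,0,0,-0.4,-0.7,-120.5,50]]

```text
time_s: 20.68
position: [0.4489, -0.003, 0.2204]
tcp_rot: [[0.002, 0.771, -0.637], [-0.0, -0.637, -0.771], [-1.0, 0.002, -0.001]]
force: [-0.3, 0.2, 0.8]
opening: 0.811
```

```bash
python3 see.py h L1,449.2,-2.3
```

```text
t 20.68 pos mm [448.9  -3.  220.4] yaw -129.59 tilt [ 1.8e-03 -5.0e-04 -1.0e+00] F [-0.3  0.2  0.8] open 70.6 q [-14.7  37.  115.3   0.   27.5 114.9]
L1 scene (array([449.6,  -3.1]), np.float64(3.52), 65, np.float64(56.3))
L1 side (array([447.9,  -1.5]), np.float64(2.8), 109, np.float64(55.2))
L1 wrist (array([448.9,  -3.4]), np.float64(1.51), 2922, np.float64(55.5))
```

Emit:
step_arm:
  motion:
    - [[0,0,0,0,0,0,50],[0,0,0,0,0,5,50],[0,0,0,0,0,20,50],[0,0,0,0,0,45,50],[0,0,0,0,0,75,50],[0,0,0,4,-8,100,50],[0,0,0,12,-25,112,50],[0,0,0,22,-47,115,50],[0,0,0,33,-69,115,50],[0,0,0,44,-92,115,50],[0,0,0,55,-115,115,50],[0,0,0,66,-138,115,50]]

```text
time_s: 21.83
position: [0.5145, -0.1418, 0.3347]
tcp_rot: [[-0.001, 0.771, -0.637], [0.001, -0.637, -0.771], [-1.0, -0.001, 0.0]]
force: [0.3, -0.0, -1.1]
opening: 0.809
```

Emit:
step_arm:
  motion:
    - [[0,0,0,11,-23,0,50],[0,0,0,22,-46,0,50],[0,0,0,33,-69,0,50],[0,0,0,44,-91,0,50],[0,0,0,53,-110,0,50],[0,0,0,59,-123,0,50],[0,0,0,62.5,-129.5,0,50],[0,0,0,62.5,-129.5,0,50],[0,0,0,62.5,-129.5,0,50],[0,0,0,62.5,-129.5,0,50],[0,0,0,62.5,-129.5,0,50],[0,0,0,62.5,-129.5,0,50]]

```text
time_s: 22.83
position: [0.5769, -0.2694, 0.3348]
tcp_rot: [[-0.001, 0.771, -0.637], [0.001, -0.637, -0.771], [-1.0, -0.001, -0.0]]
force: [0.0, 0.5, -0.6]
opening: 0.811
```

```bash
python3 see.py i L1,577.6,-270.5,115 L2,577.6,-270.5,26
```

```text
t 22.83 pos mm [ 576.9 -269.4  334.8] yaw -129.54 tilt [-7.e-04  6.e-04 -1.e+00] F [ 0.   0.5 -0.6] open 70.6 q [-35.1  35.7  84.    0.   60.3  94.5]
L1 scene (array([ 576.2, -269.4]), np.float64(2.66), 227, np.float64(171.0))
L1 side (array([ 575. , -267.1]), np.float64(4.31), 85, np.float64(170.1))
L1 wrist (array([ 576.7, -270. ]), np.float64(1.55), 2744, np.float64(169.9))
L2 scene (array([ 577.9, -271.3]), np.float64(1.04), 224, np.float64(82.5))
L2 side (array([ 576.9, -268.5]), np.float64(1.2), 70, np.float64(80.9))
L2 wrist (array([ 577.2, -270.6]), np.float64(0.76), 626, np.float64(81.5))
```

View pics/scene_i.png

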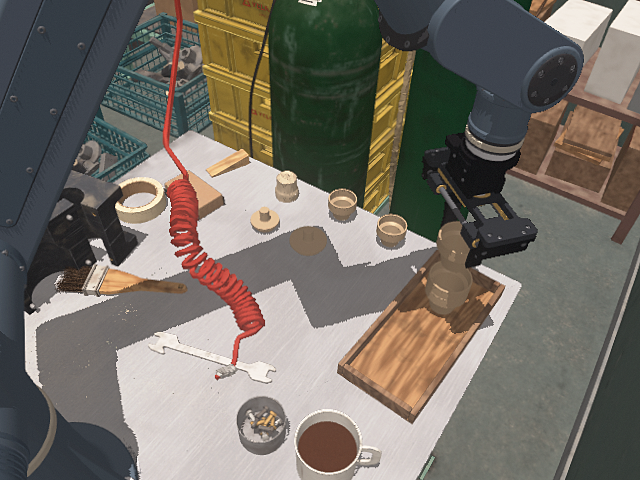

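Emit:
step_arm:
  motion:
    - [[0,0,0,0.5,-0.6,-10,50],[0,0,0,0.5,-0.6,-25,50],[0,0,0,0.5,-0.6,-40,50],[0,0,0,0.5,-0.6,-50,50],[0,0,0,0.5,-0.6,-56,50],[0,0,0,0.5,-0.6,-60,50],[0,0,0,0.5,-0.6,-63,50],[0,0,0,0.5,-0.6,-66,50],[0,0,0,0.5,-0.6,-67,50],[0,0,0,0.5,-0.6,-68,50],[0,0,0,0.5,-0.6,-69,50],[0,0,0,0.5,-0.6,-69.5,50]]

```text
time_s: 23.98
position: [0.5779, -0.2712, 0.2664]
tcp_rot: [[0.001, 0.771, -0.637], [-0.001, -0.637, -0.771], [-1.0, 0.001, -0.0]]
force: [-1.3, 1.1, 6.7]
opening: 0.812
```

```bash
python3 see.py j L1,577.6,-270.5,46
```

```text
t 23.98 pos mm [ 577.9 -271.2  266.4] yaw -129.59 tilt [ 1.1e-03 -9.0e-04 -1.0e+00] F [-1.3  1.1  6.7] open 70.6 q [-35.2  41.   86.3  -0.   52.6  94.4]
L1 scene (array([ 578.1, -272.1]), np.float64(2.09), 205, np.float64(102.0))
L1 side (array([ 576.7, -268.2]), np.float64(4.18), 85, np.float64(101.1))
L1 wrist (array([ 577.7, -271.7]), np.float64(1.54), 2920, np.float64(101.4))
```

Emit:
step_arm:
  motion:
    - [[0,0,0,0,0,0,72],[0,0,0,0,0,0,78],[0,0,0,0,0,0,87],[0,0,0,0,0,5,87],[0,0,0,0,0,25,87],[0,0,0,0,0,50,87],[0,0,0,5,10,70,87],[0,0,0,20,35,75,87],[0,0,0,35,61,75,87],[0,0,0,50,87,75,87],[0,0,0,65,113,75,87],[0,0,0,77,134,75,87]]

```text
time_s: 25.13
position: [0.6554, -0.1351, 0.3404]
tcp_rot: [[0.001, 0.771, -0.637], [0.0, -0.637, -0.771], [-1.0, 0.0, -0.001]]
force: [0.2, 1.0, 0.2]
opening: 1.003
```

Emit:
step_arm:
  motion:
    - [[0,0,0,6,11,0,87],[0,0,0,7.5,13.5,0,87],[0,0,0,7.5,13.5,0,80],[0,0,0,7.5,13.5,0,75],[0,0,0,7.5,13.5,0,75],[0,0,0,7.5,13.5,0,75],[0,0,0,7.5,13.5,0,75]]

```text
time_s: 25.72
position: [0.6617, -0.1248, 0.3403]
tcp_rot: [[-0.0, 0.77, -0.639], [-0.0, -0.639, -0.77], [-1.0, -0.0, 0.0]]
force: [0.2, 0.2, -0.5]
opening: 0.871
```

```bash
python3 see.py k L1,577.6,-270.5,46 S2,662.6,-123.4 S1,670,-11.7
```

```text
t 25.72 pos mm [ 661.7 -124.8  340.3] yaw -129.69 tilt [-2.e-04 -1.e-04 -1.e+00] F [ 0.2  0.2 -0.5] open 75.8 q [-20.2  38.   78.   -0.   64.1 109.5]
L1 scene (array([ 577.8, -272.1]), np.float64(1.04), 295, np.float64(102.2))
L1 side (array([ 576.8, -267.7]), np.float64(1.01), 71, np.float64(100.7))
L1 wrist (array([ 578.1, -270.5]), np.float64(0.81), 1836, np.float64(101.3))
S2 scene (array([ 662.8, -124.7]), np.float64(1.13), 173, np.float64(44.1))
S2 side (array([ 662.5, -120.7]), np.float64(1.06), 80, np.float64(43.3))
S2 wrist (array([ 662.7, -123.6]), np.float64(0.79), 778, np.float64(43.4))
S1 scene (array([669.9, -13.2]), np.float64(1.17), 155, np.float64(44.2))
S1 side (array([670.2,  -9.6]), np.float64(0.94), 91, np.float64(43.0))
S1 wrist (array([669.8, -12.7]), np.float64(0.76), 188, np.float64(43.4))
```

View pics/wrist_k.png

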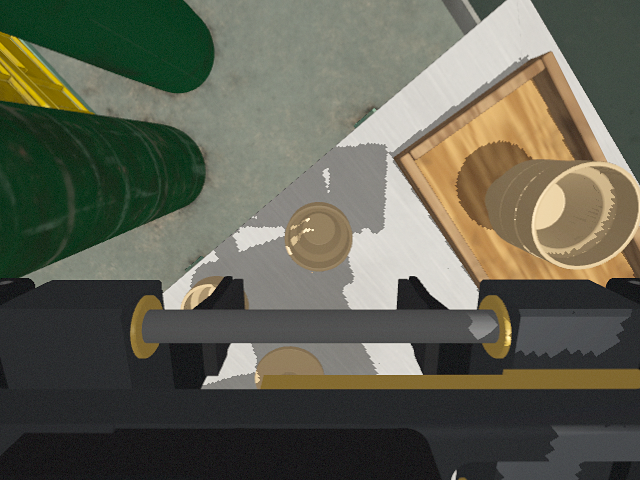

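View pics/side_k.png

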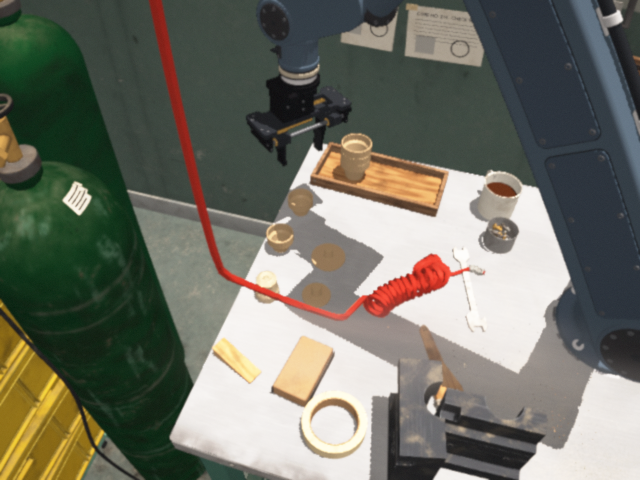

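Emit:
step_arm:
  motion:
    - [[0,0,0,0,0,-15,75],[0,0,0,0,0,-40,75],[0,0,0,0,0,-68,75],[0,0,0,0,0,-95,75],[0,0,0,0,0,-115,75],[0,0,0,0,0,-126,75],[0,0,0,0,0,-131.5,75],[0,0,0,0,0,-131.5,65],[0,0,0,0,0,-131.5,55],[0,0,0,0,0,-131.5,45],[0,0,0,0,0,-131.5,40],[0,0,0,0,0,-131.5,40]]

```text
time_s: 26.87
position: [0.6628, -0.1238, 0.2105]
tcp_rot: [[0.003, 0.771, -0.637], [-0.001, -0.637, -0.771], [-1.0, 0.003, -0.001]]
force: [-0.0, -0.5, 2.0]
opening: 0.648
```

```bash
python3 see.py l S2,662.6,-123.4
```

```text
t 26.87 pos mm [ 662.8 -123.8  210.5] yaw -129.58 tilt [ 0.0032 -0.0011 -1.    ] F [-0.  -0.5  2. ] open 56.3 q [-20.1  47.6  81.8   0.   50.4 109.5]
S2 scene (array([ 662.7, -124.3]), np.float64(2.7), 87, np.float64(44.3))
S2 side (array([ 662. , -121.5]), np.float64(3.24), 93, np.float64(43.5))
S2 wrist (array([ 662.7, -123.9]), np.float64(1.66), 2332, np.float64(43.5))
```

Emit:
step_arm:
  motion:
    - [[0,0,0,0,0,0,40],[0,0,0,0,0,5,40],[0,0,0,0,0,20,40],[0,0,0,0,0,45,40],[0,0,0,0,0,75,40],[0,0,0,-5,-3,100,40],[0,0,0,-20,-13,110,40],[0,0,0,-40,-26,110,40],[0,0,0,-62,-41,110,40],[0,0,0,-84,-55,110,40],[0,0,0,-106,-69,110,40],[0,0,0,-128,-84,110,40]]

```text
time_s: 28.02
position: [0.5326, -0.2076, 0.3186]
tcp_rot: [[-0.001, 0.771, -0.637], [0.001, -0.637, -0.771], [-1.0, -0.001, 0.0]]
force: [-0.6, -0.3, -1.8]
opening: 0.643
```

Emit:
step_arm:
  motion:
    - [[0,0,0,-22,-14,0,40],[0,0,0,-44,-28,0,40],[0,0,0,-64,-42,0,40],[0,0,0,-79,-52,-10,40],[0,0,0,-87,-57,-30,40],[0,0,0,-88.5,-58,-50,40],[0,0,0,-88.5,-58,-70,40],[0,0,0,-88.5,-58,-85,40],[0,0,0,-88.5,-58,-92,40],[0,0,0,-88.5,-58,-96,40],[0,0,0,-88.5,-58,-98,40],[0,0,0,-88.5,-58,-98,40]]

```text
time_s: 29.02
position: [0.4458, -0.2656, 0.2209]
tcp_rot: [[0.0, 0.771, -0.637], [-0.0, -0.637, -0.771], [-1.0, 0.0, 0.0]]
force: [0.4, -0.5, -0.6]
opening: 0.642
```

```bash
python3 see.py m S2,446,-265.5,12
```

```text
t 29.02 pos mm [ 445.8 -265.6  220.9] yaw -129.58 tilt [ 2.e-04 -2.e-04 -1.e+00] F [ 0.4 -0.5 -0.6] open 55.9 q [-43.1  39.3 105.2   0.   35.5  86.4]
S2 scene (array([ 446.5, -265.4]), np.float64(2.19), 124, np.float64(55.7))
S2 side (array([ 444.2, -264. ]), np.float64(4.62), 51, np.float64(56.8))
S2 wrist (array([ 445.3, -265.7]), np.float64(1.74), 2071, np.float64(54.6))
```

Emit:
step_arm:
  motion:
    - [[0,0,0,0,0,-2,40],[0,0,0,0,0,-4,40],[0,0,0,0,0,-5,40],[0,0,0,0,0,-6,40],[0,0,0,0,0,-6,40],[0,0,0,0,0,-6,40],[0,0,0,0,0,-6,58],[0,0,0,0,0,-6,64],[0,0,0,0,0,-6,72],[0,0,0,0,0,-6,75],[0,0,0,0,0,0,75],[0,0,0,0,0,20,75]]

```text
time_s: 30.17
position: [0.4449, -0.265, 0.239]
tcp_rot: [[-0.004, 0.77, -0.637], [0.004, -0.637, -0.77], [-1.0, -0.006, -0.0]]
force: [0.5, -0.2, -0.1]
opening: 0.85
```

Emit:
step_arm:
  motion:
    - [[0,0,0,0,0,25,75],[0,0,0,0,0,55,75],[0,0,0,5,6,85,75],[0,0,0,20,23,100,75],[0,0,0,40,45,100,75],[0,0,0,60,68,100,75],[0,0,0,82,93,100,75],[0,0,0,104,118,100,75],[0,0,0,126,143,100,75],[0,0,0,148,168,100,75],[0,0,0,170,192,100,75],[0,0,0,190,215,100,75]]

```text
time_s: 31.17
position: [0.6366, -0.0489, 0.3408]
tcp_rot: [[-0.0, 0.771, -0.637], [0.0, -0.637, -0.771], [-1.0, -0.0, -0.0]]
force: [0.3, -0.7, 0.1]
opening: 0.863
```

Emit:
step_arm:
  motion:
    - [[0,0,0,17,19,0,75],[0,0,0,28,32,0,75],[0,0,0,33.7,38,0,75],[0,0,0,33.7,38,0,75],[0,0,0,33.7,38,0,75],[0,0,0,33.7,38,0,75],[0,0,0,33.7,38,0,75]]

```text
time_s: 31.75
position: [0.6686, -0.0137, 0.3407]
tcp_rot: [[-0.001, 0.77, -0.638], [-0.0, -0.638, -0.77], [-1.0, -0.001, 0.001]]
force: [0.4, -0.5, 0.1]
opening: 0.857
```

```bash
python3 see.py n S2,446,-265.5,6 S1,670,-12,0 L1,577.6,-270.5,46
```

```text
t 31.75 pos mm [668.6 -13.7 340.7] yaw -129.68 tilt [-1.1e-03 -1.0e-04 -1.0e+00] F [ 0.4 -0.5  0.1] open 74.6 q [-10.7  37.6  78.7  -0.   63.8 119. ]
S2 scene (array([ 445.8, -265.8]), np.float64(0.97), 261, np.float64(50.7))
S2 side (array([ 444.2, -262.8]), np.float64(1.41), 55, np.float64(48.9))
S2 wrist None
S1 scene (array([670.1, -12.8]), np.float64(1.05), 150, np.float64(44.0))
S1 side (array([670.2,  -9.7]), np.float64(1.12), 96, np.float64(42.9))
S1 wrist (array([670. , -12.1]), np.float64(0.79), 787, np.float64(43.4))
L1 scene (array([ 577.9, -272. ]), np.float64(1.09), 295, np.float64(102.2))
L1 side (array([ 576.9, -267.7]), np.float64(1.02), 59, np.float64(100.7))
L1 wrist None
```

View pics/scene_n.png

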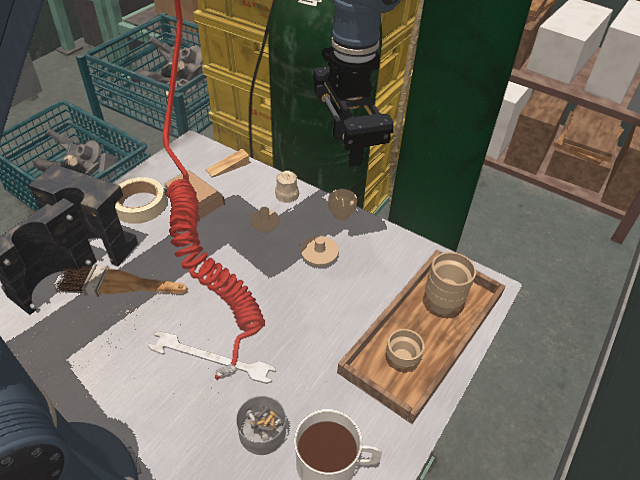

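Emit:
step_arm:
  motion:
    - [[0,0,0,0.2,0.4,-15,75],[0,0,0,0.2,0.4,-40,75],[0,0,0,0.2,0.4,-68,75],[0,0,0,0.2,0.4,-95,75],[0,0,0,0.2,0.4,-115,75],[0,0,0,0.2,0.4,-126,75],[0,0,0,0.2,0.4,-132,75],[0,0,0,0.2,0.4,-132,65],[0,0,0,0.2,0.4,-132,55],[0,0,0,0.2,0.4,-132,45],[0,0,0,0.2,0.4,-132,40],[0,0,0,0.2,0.4,-132,40]]

```text
time_s: 32.9
position: [0.6703, -0.0122, 0.2105]
tcp_rot: [[0.003, 0.771, -0.637], [-0.001, -0.637, -0.771], [-1.0, 0.003, -0.002]]
force: [-0.6, -0.7, 3.7]
opening: 0.636
```

```bash
python3 see.py o S1,670,-12
```

```text
t 32.9 pos mm [670.3 -12.2 210.5] yaw -129.58 tilt [ 3.3e-03 -6.0e-04 -1.0e+00] F [-0.6 -0.7  3.7] open 55.3 q [-10.6  47.4  82.4   0.   50.  119. ]
S1 scene (array([665.3, -19.8]), np.float64(3.32), 73, np.float64(44.3))
S1 side (array([669.6,  -9.7]), np.float64(3.16), 93, np.float64(43.1))
S1 wrist (array([670. , -12.3]), np.float64(1.68), 2346, np.float64(43.5))
```

Emit:
step_arm:
  motion:
    - [[0,0,0,0,0,0,40],[0,0,0,0,0,5,40],[0,0,0,0,0,20,40],[0,0,0,0,0,45,40],[0,0,0,0,0,75,40],[0,0,0,-5,-6,100,40],[0,0,0,-18,-20,110,40],[0,0,0,-36,-41,110,40],[0,0,0,-56,-63,110,40],[0,0,0,-77,-87,110,40],[0,0,0,-98,-111,110,40],[0,0,0,-119,-135,110,40]]

```text
time_s: 34.05
position: [0.5491, -0.1477, 0.3187]
tcp_rot: [[-0.001, 0.771, -0.637], [0.0, -0.637, -0.771], [-1.0, -0.001, 0.0]]
force: [0.8, 0.1, -1.1]
opening: 0.641
```

Emit:
step_arm:
  motion:
    - [[0,0,0,-21,-24,0,40],[0,0,0,-42,-47,0,40],[0,0,0,-62,-70,0,40],[0,0,0,-80,-90,0,40],[0,0,0,-95,-107,-10,40],[0,0,0,-104,-117,-25,40],[0,0,0,-105,-118.5,-40,40],[0,0,0,-105,-118.5,-45,40],[0,0,0,-105,-118.5,-45,40],[0,0,0,-105,-118.5,-45,40],[0,0,0,-105,-118.5,-45,40],[0,0,0,-105,-118.5,-45,40]]

```text
time_s: 35.05
position: [0.4461, -0.2654, 0.2745]
tcp_rot: [[0.001, 0.771, -0.636], [-0.001, -0.636, -0.771], [-1.0, 0.002, 0.0]]
force: [0.1, 0.0, -0.4]
opening: 0.638
```

```bash
python3 see.py p S1,446,-265.5,65 S2,446,-265.5,6 L1,577.6,-270.5,46
```

```text
t 35.05 pos mm [ 446.1 -265.4  274.5] yaw -129.53 tilt [ 0.0012 -0.001  -1.    ] F [ 0.1  0.  -0.4] open 55.5 q [-43.1  33.7 103.8   0.   42.5  86.4]
S1 scene (array([ 446.3, -265.9]), np.float64(2.15), 158, np.float64(109.2))
S1 side (array([ 445.6, -261.9]), np.float64(4.65), 66, np.float64(108.6))
S1 wrist (array([ 445.3, -265.4]), np.float64(1.74), 2062, np.float64(107.6))
S2 scene (array([ 445.9, -266. ]), np.float64(0.93), 136, np.float64(50.6))
S2 side (array([ 444.7, -262.7]), np.float64(1.32), 49, np.float64(49.5))
S2 wrist (array([ 444.8, -265.4]), np.float64(0.78), 610, np.float64(49.4))
L1 scene (array([ 578.2, -271.6]), np.float64(1.0), 144, np.float64(102.4))
L1 side (array([ 577. , -267.6]), np.float64(1.27), 72, np.float64(100.6))
L1 wrist (array([ 576.8, -271.5]), np.float64(0.83), 3482, np.float64(101.4))
```

View pics/wrist_p.png

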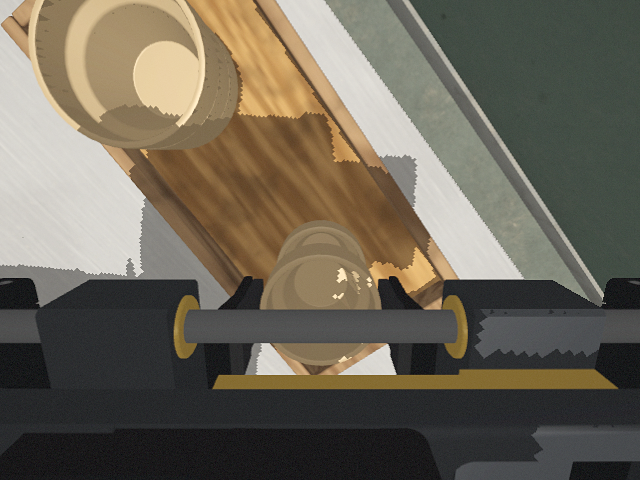

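Emit:
step_arm:
  motion:
    - [[0,0,0,-0.4,0,-8,40],[0,0,0,-0.4,0,-18,40],[0,0,0,-0.4,0,-26,40],[0,0,0,-0.4,0,-31,40],[0,0,0,-0.4,0,-34,40],[0,0,0,-0.4,0,-36,40],[0,0,0,-0.4,0,-37,40],[0,0,0,-0.4,0,-38,40],[0,0,0,-0.4,0,-39,40],[0,0,0,-0.4,0,-39.5,40],[0,0,0,-0.4,0,-39.5,40],[0,0,0,-0.4,0,-39.5,40]]

```text
time_s: 36.2
position: [0.445, -0.2655, 0.2363]
tcp_rot: [[0.001, 0.771, -0.637], [-0.001, -0.637, -0.771], [-1.0, 0.001, 0.0]]
force: [-2.9, 1.8, 14.5]
opening: 0.642
```

```bash
python3 see.py q S1,446,-265.5,26
```

```text
t 36.2 pos mm [ 445.  -265.5  236.3] yaw -129.57 tilt [ 5.e-04 -7.e-04 -1.e+00] F [-2.9  1.8 14.5] open 55.9 q [-43.2  37.6 105.   -0.   37.4  86.4]
S1 scene (array([ 445.2, -265.7]), np.float64(2.29), 150, np.float64(70.8))
S1 side (array([ 443.6, -262.5]), np.float64(3.47), 73, np.float64(69.3))
S1 wrist (array([ 444.3, -265.6]), np.float64(1.65), 2356, np.float64(69.5))
```

Emit:
step_arm:
  motion:
    - [[0,0,0,0,0,0.5,40],[0,0,0,0,0,0.5,58],[0,0,0,0,0,0.5,64],[0,0,0,0,0,0.5,72],[0,0,0,0,0,5,72],[0,0,0,0,0,25,72],[0,0,0,0,0,55,72],[0,0,0,0,0,85,72],[0,0,0,5,10,105,60],[0,0,0,15,30,105,50],[0,0,0,25,55,105,45],[0,0,0,35,80,105,45]]

```text
time_s: 37.35
position: [0.4805, -0.1853, 0.3402]
tcp_rot: [[0.002, 0.77, -0.639], [-0.001, -0.639, -0.77], [-1.0, 0.002, -0.0]]
force: [0.5, 0.4, -0.5]
opening: 0.608
```

```bash
cat > lid.py <<'E'
from loc import *
import sys,pickle
def lids(tag,zb=0):
    W=pickle.load(open(f'c_{tag}.pkl','rb'))
    for n in W:
        P=W[n].reshape(-1,3);P=P[~np.isnan(P[:,0])]
        for name,box in (('LL',(.45,.64,-.09,.045)),('SL',(.5,.64,.045,.15))):
            m=(P[:,0]>box[0])&(P[:,0]<box[1])&(P[:,1]>box[2])&(P[:,1]<box[3])&(P[:,2]>.036)&(P[:,2]<.046)
            if m.sum()<5: print(n,name,m.sum()); continue
            Q=P[m]; c=np.median(Q[:,:2],0); Q=Q[np.hypot(*(Q[:,:2]-c).T)<.013]
            D=P[(np.abs(P[:,2]-.0155)<.003)&(np.hypot(*(P[:,:2]-c).T)<.045)&(np.hypot(*(P[:,:2]-c).T)>.012)]
            h=cv2.minEnclosingCircle((D[:,:2]*1000).astype(np.float32)) if len(D) else None
            K=cv2.minEnclosingCircle((Q[:,:2]*1000).astype(np.float32))
            print(n,name,m.sum(),'knob median',np.median(Q,0).round(4),'knob circ',np.round(K[0],1),round(K[1],1),'disc',np.round(h[0],1),round(h[1],1))
lids(sys.argv[1])
E
python3 see.py r S1,446,-265.5,26 L1,577.6,-271,46; python3 lid.py r
```

```text
t 37.35 pos mm [ 480.5 -185.3  340.2] yaw -129.68 tilt [ 0.0018 -0.0011 -1.    ] F [ 0.5  0.4 -0.5] open 52.9 q [-33.5  27.1 101.6   0.   51.2  96.1]
S1 scene (array([ 444.7, -265.6]), np.float64(1.0), 284, np.float64(70.6))
S1 side (array([ 443.9, -261.6]), np.float64(1.15), 55, np.float64(68.8))
S1 wrist (array([ 444. , -264.8]), np.float64(0.8), 1037, np.float64(69.4))
L1 scene (array([ 577.7, -271.7]), np.float64(1.07), 258, np.float64(102.4))
L1 side (array([ 576.6, -268.1]), np.float64(0.95), 34, np.float64(100.7))
L1 wrist (array([ 577.2, -271.1]), np.float64(0.77), 1500, np.float64(101.5))
scene LL 70 knob median [ 0.5568 -0.0379  0.0399] knob circ [556.2 -36.6] 9.6 disc [556.6 -37. ] 36.0
scene SL 100 knob median [0.5615 0.0918 0.0403] knob circ [561.3  91.4] 8.9 disc [560.6  90.7] 28.7
side LL 53 knob median [ 0.5556 -0.034   0.0388] knob circ [556.2 -34.3] 9.2 disc [555.6 -35. ] 36.0
side SL 88 knob median [0.5608 0.0946 0.0386] knob circ [561.3  95.3] 9.1 disc [560.6  94.5] 28.3
wrist LL 263 knob median [ 0.5581 -0.04    0.0396] knob circ [556.2 -36.7] 9.2 disc [556.1 -36.4] 34.9
wrist SL 0
```

View pics/scene_r.png

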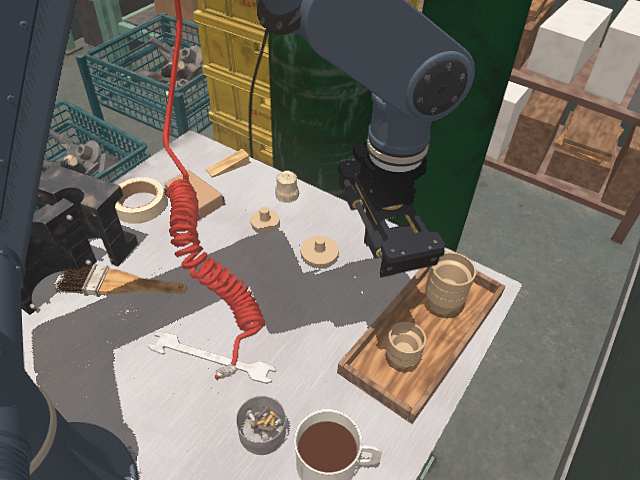

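Emit:
step_arm:
  motion:
    - [[0,0,0,14,28,0,45],[0,0,0,30,58,0,45],[0,0,0,46,90,0,45],[0,0,0,60,118,-15,45],[0,0,0,70,138,-30,45],[0,0,0,75.5,149.5,-40,45],[0,0,0,75.5,149.5,-40,45],[0,0,0,75.5,149.5,-40,45],[0,0,0,75.5,149.5,-40,45],[0,0,0,75.5,149.5,-40,45],[0,0,0,75.5,149.5,-40,45]]

```text
time_s: 38.42
position: [0.5556, -0.0376, 0.3]
tcp_rot: [[0.001, 0.769, -0.639], [-0.001, -0.639, -0.769], [-1.0, 0.001, -0.0]]
force: [0.5, 0.2, -0.2]
opening: 0.52
```

```bash
python3 see.py s; python3 lid.py s
```

```text
t 38.42 pos mm [555.6 -37.6 300. ] yaw -129.7 tilt [ 1.2e-03 -6.0e-04 -1.0e+00] F [ 0.5  0.2 -0.2] open 45.2 q [-15.4  33.3  97.4  -0.   49.2 114.3]
scene LL 75 knob median [ 0.5554 -0.0383  0.0403] knob circ [556.5 -38. ] 9.4 disc [556.9 -37.4] 35.6
scene SL 102 knob median [0.5604 0.0907 0.0404] knob circ [561.6  91.7] 9.3 disc [561.8  90.8] 28.3
side LL 49 knob median [ 0.556  -0.0345  0.0393] knob circ [556.5 -35. ] 9.3 disc [558.  -34.1] 36.0
side SL 86 knob median [0.5616 0.0951 0.0394] knob circ [561.6  94.3] 8.4 disc [560.3  93.7] 28.7
wrist LL 511 knob median [ 0.5565 -0.0369  0.0396] knob circ [556.3 -36.5] 9.2 disc [556.1 -36.3] 34.6
wrist SL 47 knob median [0.6386 0.0969 0.0414] knob circ [638.6  97.4] 2.5 disc [661.6 100.4] 21.3
```

View pics/wrist_s.png

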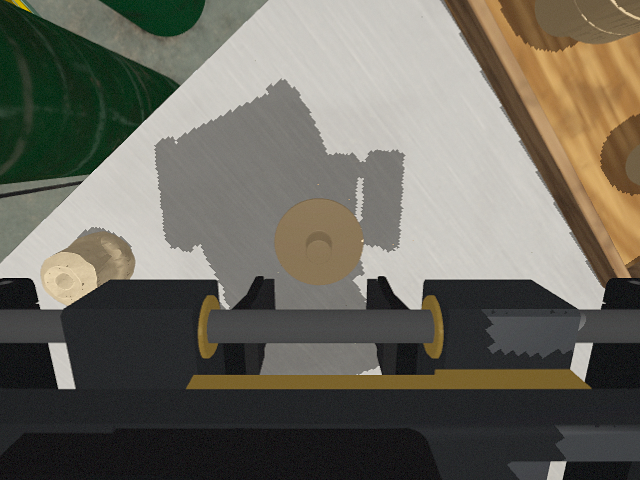

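Emit:
step_arm:
  motion:
    - [[0,0,0,0.1,-0.2,-12,45],[0,0,0,0.1,-0.2,-35,45],[0,0,0,0.1,-0.2,-58,45],[0,0,0,0.1,-0.2,-78,45],[0,0,0,0.1,-0.2,-90,45],[0,0,0,0.1,-0.2,-96,45],[0,0,0,0.1,-0.2,-98.5,45],[0,0,0,0.1,-0.2,-98.5,45],[0,0,0,0.1,-0.2,-98.5,35],[0,0,0,0.1,-0.2,-98.5,25],[0,0,0,0.1,-0.2,-98.5,15],[0,0,0,0.1,-0.2,-98.5,5]]

```text
time_s: 39.57
position: [0.556, -0.0364, 0.2015]
tcp_rot: [[0.001, 0.771, -0.637], [-0.0, -0.637, -0.771], [-1.0, 0.001, -0.001]]
force: [-0.5, -0.0, 0.2]
opening: 0.293
```

Emit:
step_arm:
  motion:
    - [[0,0,0,0,0,0,0],[0,0,0,0,0,0,0],[0,0,0,0,0,0,0]]

```text
time_s: 39.82
position: [0.5559, -0.0364, 0.2012]
tcp_rot: [[0.001, 0.771, -0.637], [-0.0, -0.637, -0.771], [-1.0, 0.001, -0.0]]
force: [-0.7, 1.0, 4.0]
opening: 0.199
```

```bash
python3 see.py t; python3 lid.py t
```

```text
t 39.82 pos mm [555.9 -36.4 201.2] yaw -129.59 tilt [ 8.e-04 -2.e-04 -1.e+00] F [-0.7  1.   4. ] open 17.3 q [-15.2  42.8  99.9   0.   37.2 114.3]
scene LL 0
scene SL 100 knob median [0.5604 0.0904 0.0406] knob circ [562.1  91.5] 9.5 disc [560.3  91.8] 28.5
side LL 65 knob median [ 0.5502 -0.0356  0.0401] knob circ [551.7 -31.3] 11.4 disc [555.4 -33.9] 34.8
side SL 91 knob median [0.5612 0.0946 0.0391] knob circ [561.9  95.3] 9.0 disc [561.   94.3] 28.0
wrist LL 1010 knob median [ 0.5607 -0.0407  0.0395] knob circ [562.5 -42. ] 12.8 disc [555.4 -36.8] 34.8
wrist SL 0
```

View pics/wrist_t.png

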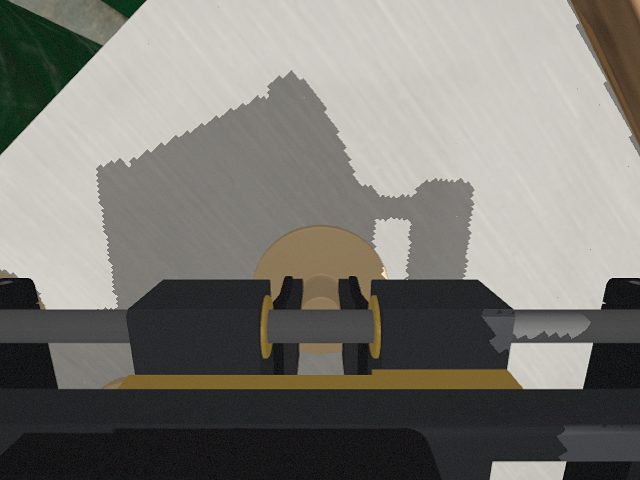

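Emit:
step_arm:
  motion:
    - [[0,0,0,0,0,5,0],[0,0,0,0,0,20,0],[0,0,0,0,0,45,0],[0,0,0,0,0,72,0],[0,0,0,0,0,100,0],[0,0,0,0,-3,122,0],[0,0,0,1,-15,137,0],[0,0,0,3,-33,140,0],[0,0,0,5,-55,140,0],[0,0,0,7,-78,140,0],[0,0,0,9,-100,140,0],[0,0,0,11,-122,140,0]]

```text
time_s: 40.97
position: [0.5664, -0.1592, 0.3406]
tcp_rot: [[-0.001, 0.771, -0.637], [0.0, -0.637, -0.771], [-1.0, -0.001, 0.0]]
force: [-0.5, 0.9, -0.2]
opening: 0.194
```

Emit:
step_arm:
  motion:
    - [[0,0,0,2,-22,0,0],[0,0,0,4,-44,0,0],[0,0,0,6,-66,0,0],[0,0,0,8,-85,0,0],[0,0,0,9,-100,0,0],[0,0,0,10,-109,-5,0],[0,0,0,10,-113,-10,0],[0,0,0,10,-113,-15,0],[0,0,0,10,-113,-15,0],[0,0,0,10,-113,-15,0],[0,0,0,10,-113,-15,0],[0,0,0,10,-113,-15,0]]

```text
time_s: 41.97
position: [0.5769, -0.2705, 0.3259]
tcp_rot: [[0.0, 0.771, -0.636], [0.0, -0.636, -0.771], [-1.0, -0.0, -0.0]]
force: [-0.2, 0.6, -1.1]
opening: 0.199
```

```bash
cat > held.py <<'E'
from loc import *
import pickle,sys
# held lid disc fit: top of disc at z=zt ; radius R
tag,zt,R,x,y=sys.argv[1],*map(float,sys.argv[2:])
W=pickle.load(open(f'c_{tag}.pkl','rb'))
for n in W:
    Q=near(W[n],(x/1000,y/1000),.055,(zt-9)/1000,(zt+4)/1000)
    d=np.hypot(Q[:,0]-x/1000,Q[:,1]-y/1000)
    Q=Q[d>.013]; 
    if len(Q)<30: print(n,len(Q)); continue
    top=Q[np.abs(Q[:,2]*1000-np.median(Q[:,2]*1000))<8]
    # plane fit on upper surface
    A=np.c_[top[:,:2]-[x/1000,y/1000],np.ones(len(top))]
    w=np.ones(len(top),bool)
    for _ in range(6):
        p,*_=np.linalg.lstsq(A[w],top[w,2],rcond=None); r=top[:,2]-A@p; w=np.abs(r)<.0015
    q=(top[w,:2]*1000).astype(np.float32)
    hull=cv2.convexHull(q)[:,0]
    c,rr,e=circ(hull/1000,R/1000)
    print(n,'npts',w.sum(),'plane slope deg',np.degrees(p[:2]).round(2),'z centre',round(p[2]*1000,1),'centre',(c*1000).round(1),'resid',round(e*1000,2),'bbox',np.ptp(q,axis=0).round(1))
E
python3 see.py u L1,577.2,-271.3,46; python3 held.py u 142 34.5 577.2 -271.3
```

```text
t 41.97 pos mm [ 576.9 -270.5  325.9] yaw -129.53 tilt [ 0.e+00  1.e-04 -1.e+00] F [-0.2  0.6 -1.1] open 17.3 q [-35.2  36.4  84.3   0.   59.3  94.4]
L1 scene (array([ 578. , -272.1]), np.float64(0.97), 182, np.float64(102.6))
L1 side (array([ 576.8, -267.4]), np.float64(1.17), 51, np.float64(100.6))
L1 wrist (array([ 577.3, -271.3]), np.float64(0.76), 654, np.float64(101.5))
scene npts 517 plane slope deg [-0.04  0.19] z centre 141.4 centre [ 577.2 -271.6] resid 1.37 bbox [55.4 65.3]
side npts 223 plane slope deg [ 0.15 -0.96] z centre 139.4 centre [ 576.6 -268.5] resid 0.53 bbox [69.  62.2]
wrist npts 5779 plane slope deg [-0.03  0.05] z centre 140.5 centre [ 576.7 -271.2] resid 0.2 bbox [65.8 62.7]
```

View pics/wrist_u.png

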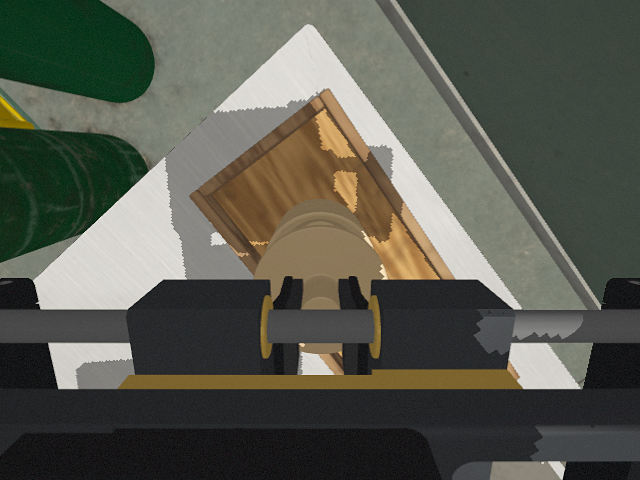

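View pics/scene_u.png

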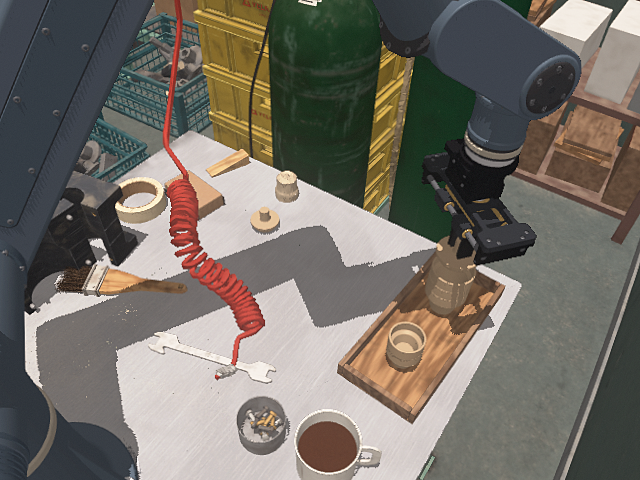

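Emit:
step_arm:
  motion:
    - [[0,0,0,0.6,-0.1,-5,0],[0,0,0,0.6,-0.1,-11,0],[0,0,0,0.6,-0.1,-17,0],[0,0,0,0.6,-0.1,-21,0],[0,0,0,0.6,-0.1,-24,0],[0,0,0,0.6,-0.1,-26,0],[0,0,0,0.6,-0.1,-28,0],[0,0,0,0.6,-0.1,-29,0],[0,0,0,0.6,-0.1,-30,0],[0,0,0,0.6,-0.1,-31,0],[0,0,0,0.6,-0.1,-32,0],[0,0,0,0.6,-0.1,-32,0]]

```text
time_s: 43.12
position: [0.5773, -0.2714, 0.2937]
tcp_rot: [[-0.0, 0.771, -0.637], [0.0, -0.637, -0.771], [-1.0, -0.0, -0.0]]
force: [-0.1, 0.2, -1.2]
opening: 0.194
```

```bash
python3 see.py v;  python3 held.py v 109 34.5 577.2 -271.3
```

```text
t 43.12 pos mm [ 577.3 -271.4  293.7] yaw -129.59 tilt [-0.  0. -1.] F [-0.1  0.2 -1.2] open 16.9 q [-35.2  38.9  85.4   0.   55.7  94.4]
scene npts 461 plane slope deg [ 0.68 -0.24] z centre 109.2 centre [ 577.5 -272.3] resid 1.79 bbox [56.8 63.5]
side npts 209 plane slope deg [-0.5   0.08] z centre 106.6 centre [ 576.5 -267.9] resid 0.45 bbox [68.9 65.1]
wrist npts 5796 plane slope deg [-0.03  0.08] z centre 108.2 centre [ 577.1 -271.7] resid 0.18 bbox [65.9 62.8]
```

Emit:
step_arm:
  motion:
    - [[0,0,0,0,0,-0.7,0],[0,0,0,0,0,-1.4,0],[0,0,0,0,0,-2,0],[0,0,0,0,0,-2.5,0],[0,0,0,0,0,-2.5,0]]

```text
time_s: 43.68
position: [0.5777, -0.2717, 0.2932]
tcp_rot: [[0.002, 0.771, -0.637], [-0.001, -0.637, -0.771], [-1.0, 0.002, -0.0]]
force: [-1.0, 1.1, 7.6]
opening: 0.2
```

```bash
python3 see.py w;  python3 held.py w 109 34.5 577.2 -271.3
```

```text
t 43.68 pos mm [ 577.7 -271.7  293.2] yaw -129.58 tilt [ 0.0016 -0.0013 -1.    ] F [-1.   1.1  7.6] open 17.4 q [-35.2  38.9  85.4  -0.   55.5  94.4]
scene npts 433 plane slope deg [0.67 0.02] z centre 108.9 centre [ 578.2 -272.7] resid 2.34 bbox [56.7 62.7]
side npts 208 plane slope deg [ 0.25 -0.66] z centre 106.5 centre [ 577.3 -268.9] resid 0.55 bbox [66.1 65. ]
wrist npts 5862 plane slope deg [-0.18  0.12] z centre 107.6 centre [ 577.4 -272.1] resid 0.15 bbox [66.1 63.2]
```

Emit:
step_arm:
  motion:
    - [[0,0,0,0,0,1,0],[0,0,0,0,0,1,20],[0,0,0,0,0,1,27],[0,0,0,0,0,1,34],[0,0,0,0,0,1,42],[0,0,0,0,0,8,45],[0,0,0,0,0,28,45],[0,0,0,0,0,50,45],[0,0,0,-1,15,62,45],[0,0,0,-2,40,62,45],[0,0,0,-3,70,62,45],[0,0,0,-5,100,62,45]]

```text
time_s: 44.83
position: [0.572, -0.1699, 0.3539]
tcp_rot: [[0.001, 0.77, -0.638], [0.0, -0.638, -0.77], [-1.0, 0.001, -0.001]]
force: [0.6, 0.8, -0.2]
opening: 0.512
```

Emit:
step_arm:
  motion:
    - [[0,0,0,-1,30,0,45],[0,0,0,-3,62,0,45],[0,0,0,-4,95,0,45],[0,0,0,-5,128,0,45],[0,0,0,-7,160,0,45],[0,0,0,-8,192,-10,45],[0,0,0,-10,222,-25,45],[0,0,0,-11,246,-40,45],[0,0,0,-12,260,-53,45],[0,0,0,-12,264.5,-53,45],[0,0,0,-12,264.5,-53,45],[0,0,0,-12,264.5,-53,45]]

```text
time_s: 45.83
position: [0.5605, 0.0931, 0.301]
tcp_rot: [[0.001, 0.771, -0.637], [-0.0, -0.637, -0.771], [-1.0, 0.001, -0.001]]
force: [0.3, -0.8, 0.5]
opening: 0.514
```

Emit:
step_arm:
  motion:
    - [[0,0,0,0,0,0,45],[0,0,0,0,0,0,45],[0,0,0,0,0,0,45]]

```text
time_s: 46.08
position: [0.5607, 0.092, 0.301]
tcp_rot: [[0.002, 0.77, -0.639], [-0.0, -0.639, -0.77], [-1.0, 0.001, -0.001]]
force: [0.3, 0.5, -0.3]
opening: 0.52
```

```bash
python3 see.py x S1,444.4,-265,26; python3 lid.py x; python3 held.py x 109 34.5 577.2 -271.3
```

```text
t 46.08 pos mm [560.7  92.  301. ] yaw -129.68 tilt [ 1.6e-03 -1.0e-04 -1.0e+00] F [ 0.3  0.5 -0.3] open 45.2 q [ -1.9  33.9  95.7  -0.   50.3 127.7]
S1 scene (array([ 444.7, -265.5]), np.float64(0.95), 278, np.float64(70.8))
S1 side (array([ 443.8, -261.1]), np.float64(1.01), 56, np.float64(68.8))
S1 wrist None
scene LL 0
scene SL 102 knob median [0.562  0.0924 0.0402] knob circ [561.6  91.8] 9.3 disc [561.9  91. ] 28.7
side LL 0
side SL 91 knob median [0.5608 0.0958 0.0387] knob circ [561.1  93.9] 9.7 disc [561.6  94.9] 28.3
wrist LL 0
wrist SL 576 knob median [0.5615 0.0921 0.0396] knob circ [561.   92.4] 9.1 disc [561.1  92.6] 27.7
scene npts 729 plane slope deg [0.16 0.15] z centre 108.7 centre [ 577.6 -272.9] resid 0.5 bbox [69.9 67.5]
side npts 87 plane slope deg [-1.63 -0.61] z centre 105.6 centre [ 578.3 -267.4] resid 2.01 bbox [40.2 47.5]
wrist 0
```

View pics/wrist_x.png

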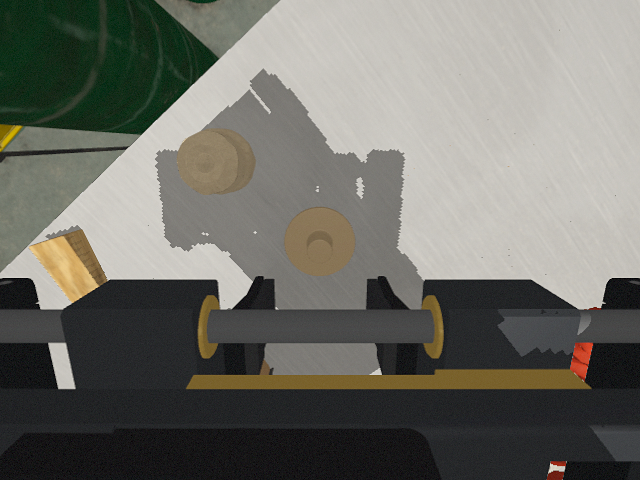

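View pics/scene_x.png

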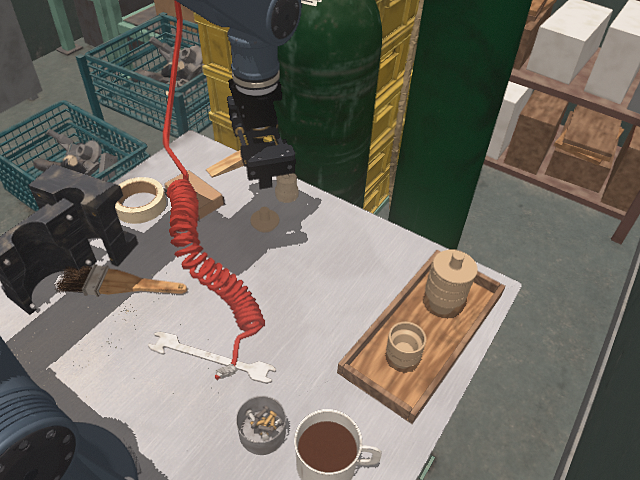

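Emit:
step_arm:
  motion:
    - [[0,0,0,0.2,-0.5,-12,45],[0,0,0,0.2,-0.5,-35,45],[0,0,0,0.2,-0.5,-58,45],[0,0,0,0.2,-0.5,-78,45],[0,0,0,0.2,-0.5,-91,45],[0,0,0,0.2,-0.5,-97,45],[0,0,0,0.2,-0.5,-99.5,45],[0,0,0,0.2,-0.5,-99.5,45],[0,0,0,0.2,-0.5,-99.5,35],[0,0,0,0.2,-0.5,-99.5,25],[0,0,0,0.2,-0.5,-99.5,15],[0,0,0,0.2,-0.5,-99.5,5]]

```text
time_s: 47.23
position: [0.5608, 0.0925, 0.2015]
tcp_rot: [[0.002, 0.771, -0.637], [-0.0, -0.637, -0.771], [-1.0, 0.001, -0.001]]
force: [0.6, -0.0, 0.0]
opening: 0.301
```

Emit:
step_arm:
  motion:
    - [[0,0,0,0,0,0,0],[0,0,0,0,0,0,0],[0,0,0,0,0,0,0],[0,0,0,0,0,5,0],[0,0,0,0,0,20,0],[0,0,0,0,0,45,0],[0,0,0,0,0,72,0],[0,0,0,0,0,98,0],[0,0,0,-2,-6,112,0],[0,0,0,-8,-24,115,0],[0,0,0,-15,-46,115,0],[0,0,0,-22,-68,115,0]]

```text
time_s: 48.23
position: [0.5382, 0.0243, 0.3166]
tcp_rot: [[0.001, 0.772, -0.636], [-0.0, -0.636, -0.772], [-1.0, 0.001, -0.001]]
force: [-0.5, 0.0, -0.5]
opening: 0.197
```

Emit:
step_arm:
  motion:
    - [[0,0,0,-8,-24,0,0],[0,0,0,-16,-50,0,0],[0,0,0,-25,-77,0,0],[0,0,0,-34,-104,0,0],[0,0,0,-43,-131,0,0],[0,0,0,-52,-158,0,0],[0,0,0,-61,-185,0,0],[0,0,0,-70,-212,0,0],[0,0,0,-78,-238,0,0],[0,0,0,-86,-262,-5,0],[0,0,0,-92,-280,-15,0],[0,0,0,-94.6,-289.7,-26,0]]

```text
time_s: 49.23
position: [0.4435, -0.2675, 0.29]
tcp_rot: [[0.002, 0.769, -0.639], [-0.002, -0.639, -0.769], [-1.0, 0.003, 0.001]]
force: [-0.4, -0.2, 0.3]
opening: 0.195
```

Emit:
step_arm:
  motion:
    - [[0,0,0,0,0,0,0],[0,0,0,0,0,0,0],[0,0,0,0,0,0,0],[0,0,0,0,0,0,0],[0,0,0,0,0,0,0]]

```text
time_s: 49.65
position: [0.4444, -0.2641, 0.2901]
tcp_rot: [[0.0, 0.772, -0.636], [-0.0, -0.636, -0.772], [-1.0, 0.0, -0.0]]
force: [0.2, -0.7, -1.9]
opening: 0.191
```

```bash
python3 see.py y S1,444.4,-265,26; python3 held.py y 105 27.5 444.4 -265.2
```

```text
t 49.65 pos mm [ 444.4 -264.1  290.1] yaw -129.49 tilt [ 3.e-04 -1.e-04 -1.e+00] F [ 0.2 -0.7 -1.9] open 16.7 q [-43.1  32.  103.5   0.   44.5  86.4]
S1 scene (array([ 445.1, -265.7]), np.float64(0.96), 132, np.float64(70.6))
S1 side (array([ 443.9, -261.9]), np.float64(1.04), 35, np.float64(68.6))
S1 wrist (array([ 443.7, -265.1]), np.float64(0.77), 570, np.float64(69.5))
scene npts 268 plane slope deg [-0.35  0.55] z centre 106.2 centre [ 446.2 -265. ] resid 1.65 bbox [37.2 47.3]
side npts 120 plane slope deg [ 0.04 -1.6 ] z centre 103.8 centre [ 444.9 -261.1] resid 0.88 bbox [51.9 42.3]
wrist npts 3058 plane slope deg [-0.19  0.07] z centre 104.6 centre [ 444.2 -264.7] resid 0.54 bbox [45.8 48.4]
```

View pics/wrist_y.png

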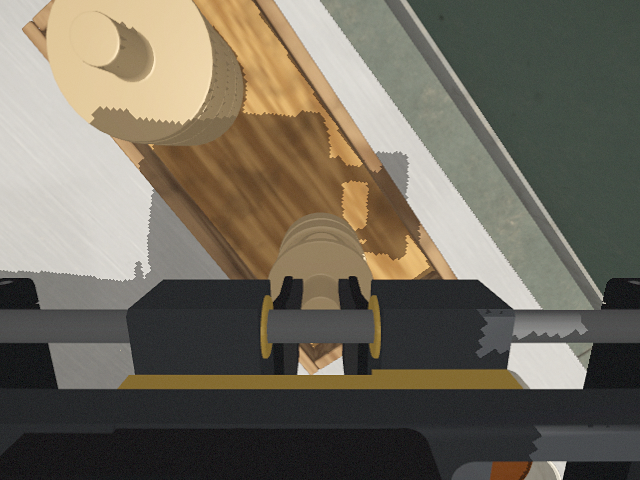

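Emit:
step_arm:
  motion:
    - [[0,0,0,-0.4,0.2,-5,0],[0,0,0,-0.4,0.2,-10,0],[0,0,0,-0.4,0.2,-14,0],[0,0,0,-0.4,0.2,-17,0],[0,0,0,-0.4,0.2,-19,0],[0,0,0,-0.4,0.2,-21,0],[0,0,0,-0.4,0.2,-23,0],[0,0,0,-0.4,0.2,-25,0],[0,0,0,-0.4,0.2,-27,0],[0,0,0,-0.4,0.2,-28.5,0],[0,0,0,-0.4,0.2,-29.5,0],[0,0,0,-0.4,0.2,-30.5,0]]

```text
time_s: 50.8
position: [0.4438, -0.2652, 0.261]
tcp_rot: [[0.001, 0.771, -0.637], [-0.001, -0.637, -0.771], [-1.0, 0.002, 0.0]]
force: [-3.9, 2.5, 22.5]
opening: 0.192
```

Emit:
step_arm:
  motion:
    - [[0,0,0,0,0,0,0],[0,0,0,0,0,0,0]]

```text
time_s: 50.97
position: [0.4437, -0.2651, 0.2611]
tcp_rot: [[0.001, 0.771, -0.637], [-0.001, -0.637, -0.771], [-1.0, 0.002, 0.0]]
force: [-3.0, 2.0, 13.0]
opening: 0.193
```

```bash
python3 see.py z; python3 held.py z 76 27.5 444.2 -265.2
```

```text
t 50.97 pos mm [ 443.7 -265.1  261.1] yaw -129.58 tilt [ 0.0012 -0.0012 -1.    ] F [-3.  2. 13.] open 16.8 q [-43.3  34.9 104.5  -0.   40.4  86.3]
scene npts 258 plane slope deg [1.29 1.11] z centre 77.5 centre [ 444.9 -266.6] resid 1.85 bbox [38.6 49. ]
side npts 114 plane slope deg [-0.51 -1.24] z centre 74.5 centre [ 442.9 -261.7] resid 1.17 bbox [51.3 44.8]
wrist npts 3055 plane slope deg [-0.47  0.3 ] z centre 75.6 centre [ 443.5 -265.6] resid 0.6 bbox [45.8 48.3]
```

View pics/scene_z.png

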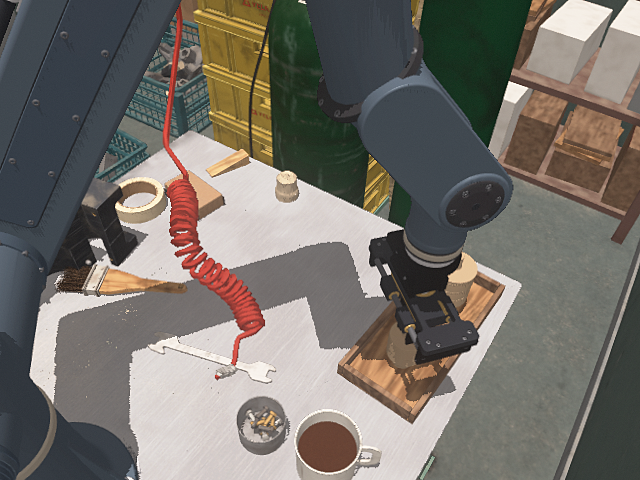

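Emit:
step_arm:
  motion:
    - [[0,0,0,0,0,1,0],[0,0,0,0,0,1,20],[0,0,0,0,0,1,27],[0,0,0,0,0,1,34],[0,0,0,0,0,1,42],[0,0,0,0,0,8,45],[0,0,0,0,0,28,45],[0,0,0,0,0,55,45],[0,0,0,0,10,80,45],[0,0,0,0,30,100,45],[0,0,0,0,60,110,45],[0,0,0,0,90,110,45]]

```text
time_s: 52.12
position: [0.4442, -0.175, 0.3721]
tcp_rot: [[0.005, 0.769, -0.639], [-0.004, -0.639, -0.769], [-1.0, 0.007, -0.001]]
force: [-0.3, 1.1, -0.4]
opening: 0.517
```

Emit:
step_arm:
  motion:
    - [[0,0,0,0,20,0,45],[0,0,0,0,35,0,45],[0,0,0,0,40,0,45],[0,0,0,0,40,0,45],[0,0,0,0,40,0,45],[0,0,0,0,40,0,45]]

```text
time_s: 52.62
position: [0.4439, -0.1359, 0.3694]
tcp_rot: [[0.001, 0.77, -0.638], [-0.001, -0.638, -0.77], [-1.0, 0.001, 0.0]]
force: [0.3, 0.3, 0.9]
opening: 0.516
```

```bash
python3 see.py fin; echo small; python3 held.py fin 76 27.5 444 -265.5; echo large; python3 held.py fin 108 34.5 577.4 -271.5
python3 - <<'E'
import pickle; from loc import *; from hm import hm
W=pickle.load(open('c_fin.pkl','rb')); hm(list(W.values()),'hmfin.png')
for n in W:
    Q=near(W[n],(.655,.11),.04,.05,.07); print(n,'core top',len(Q),np.median(Q,0).round(3) if len(Q) else '')
E
```

```text
t 52.62 pos mm [ 443.9 -135.9  369.4] yaw -129.63 tilt [ 7.e-04 -8.e-04 -1.e+00] F [0.3 0.3 0.9] open 44.9 q [-30.9  21.1 106.8  -0.   52.1  98.8]
small
scene npts 517 plane slope deg [0.62 0.52] z centre 77.4 centre [ 445.  -265.7] resid 0.59 bbox [55.2 53.2]
side npts 116 plane slope deg [-1.19 -1.05] z centre 74.0 centre [ 444.  -261.7] resid 2.18 bbox [42.2 55.6]
wrist npts 3168 plane slope deg [ 0.05 -0.01] z centre 75.6 centre [ 443.8 -265.3] resid 0.27 bbox [54.7 54.3]
large
scene npts 725 plane slope deg [0.28 0.22] z centre 108.7 centre [ 577.7 -272.8] resid 0.54 bbox [69.2 67.3]
side npts 239 plane slope deg [-0.3  -0.83] z centre 106.3 centre [ 577.  -268.8] resid 1.01 bbox [67.9 69.7]
wrist npts 140 plane slope deg [-1.35  2.67] z centre 99.7 centre [ 577.2 -271.2] resid 0.12 bbox [18.9 22.4]
scene core top 170 [0.652 0.105 0.053]
side core top 157 [0.653 0.112 0.052]
wrist core top 0
```

View pics/scene_fin.png

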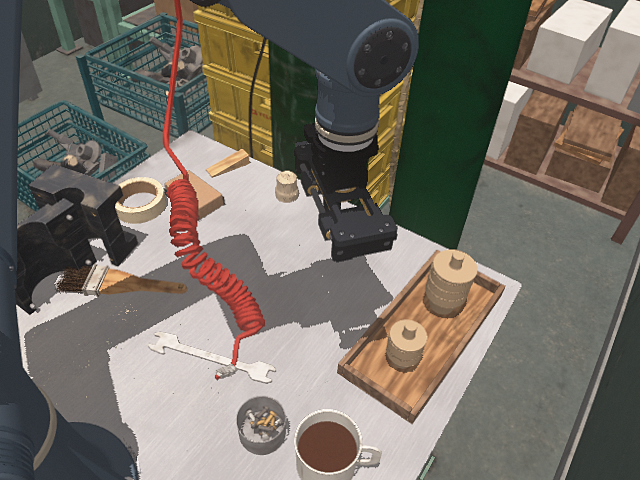

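View pics/wrist_fin.png

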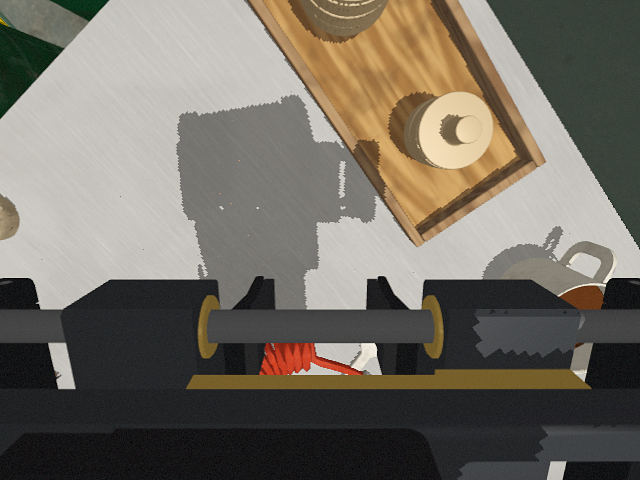

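View pics/side_fin.png

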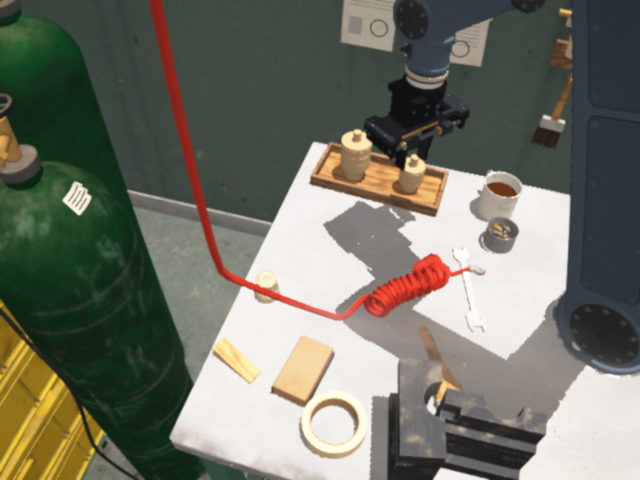

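```bash
python3 -c "
from h import *
st(); print(bot.hand_in())"
```

```text
t 52.77 pos mm [ 443.7 -135.9  369.2] yaw -129.66 tilt [ 2.e-04 -2.e-04 -1.e+00] F [ 0.6  0.6 -0.1] open 44.9 q [-30.9  21.1 106.8  -0.   52.1  98.8]
the job is handed in; nothing more can be done
None
```

The job is done and was handed in at 52.8 s. I took the broken core out first and stood it on bare table at about (0.653, 0.108). I then nested the three large crucibles and the two small ones as two stacks on the tray floor, and pressed the matching lid onto each.

- **Stacks:** the top rims read about 102 mm (large) and 70 mm (small), the heights expected with every crucible fully home.
- **Lids:** the disc tops came out at about 108 mm (large) and 76 mm (small), which is the fully seated height for each. The wrist camera put the small lid within 0.1° of level. The scene camera put the large lid within about 0.3° after release.
- **Knocked lid:** the large lid was pushed about 3 cm aside during the run. I found its new position before picking it up.
- **Bystanders:** the arm never went near the wedge or the sanding block, and both look unmoved in the final pictures.
- **Forces:** the highest reading at the end of any move was 22.5 N, while pressing down the small lid.

**Disagreements:**
- **Side and scene cameras:** they differed by 3–5 mm in y and 1–3 mm in height. Their lid tilts differed by up to about 2°. I relied on the wrist camera for placing.
- **Final view of the large lid:** the wrist camera saw only a sliver of that stack, so it gave no useful check of that lid after release.
- **First large crucible:** it landed about 5 mm off its commanded spot. I aimed the rest of that stack at where it actually stood.

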